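# Close a filter cassette in the hand press

### The arm

A 7-joint arm with a two-finger parallel gripper is mounted at the origin on a cart in front of the work surface, level with it; the furniture and walls round the work are solid. World frame = base frame: x ahead of the robot, y to its left, z up, the work surface at z = 0. Lengths are in m, angles in rad, forces in N, time in s.
With the tool pointing down it reaches from about 0.425 to 0.925 m from the base axis. Payload 6.8 kg.
Tool frame: the origin (TCP) lies at the very end of the fingers, on their centre line; the grasp point (between the pads) lies 19 mm behind it; z points along the fingers, y is the line along which they close (so a half turn about z gives the same grasp; the last joint's range is limited). The gripper opens to 85 mm and grips with 20 to 120 N. Pads are 22 mm wide; open, the fingers measure 114 mm over their backs; the gripper's body (76 mm by 85 mm) begins 54 mm behind the grasp point. The pads swing forward as they close: fully open they stand 13 mm farther back than shut.
Start: joints at [1.169, 0.477, 0.022, 1.555, -0.011, 1.109, -0.083], TCP at [0.195, -0.646, 0.231] pointing down, gripper open.
Joint ranges: [-2.96, 2.96], [-0.34, 2.1], [-1.41, 1.46], [0.24, 2.44], [-1.37, 4.51], [0.17, 1.92], [-2.96, 2.96]. Speed limits (rad/s): [2.39, 2.39, 3.14, 3.14, 3.14, 3.14, 3.14].

### API

Orientations are given as a unit quaternion [w, x, y, z].
In Python, from station import * gives the robot as it stands.
- The arm moves only by the tool jog_arm, never from a script. Its argument "moves" is one flat list of numbers, 7 for each row, row after row: the shift along the tool's x, y, z normalised to -1 to 1, where 1 is 20 mm, then the turn, a rotation vector about the tool's x, y, z normalised to -1 to 1, where 1 is 4 degrees, then the opening, from 0 (shut) to 1 (fully open). In form: [x, y, z, rx, ry, rz, claw, x, y, z, rx, ry, rz, claw, ...]. A call has exactly 8 rows; each row shifts and turns the commanded pose from where the row before left it, along the tool's axes as they then stand; what a row does not reach is not made up. A row lasts 1/12 s, in which the tool goes at most 41.7 mm and 7.16 degrees, less where a joint would pass 70% of its speed; a pose out of reach is approached as far as the arm can. A call with a number of a shift or a turn outside -1 to 1 is refused whole. A call with a gripper value outside its range is refused whole. The fingers move at their own pace and stop on an object; "grip_force" is the grip in N (left out, the last holds). Time passes only in rows, so rows that do not move let the fingers close, or fill a call up. It gives the time, the measured TCP pose, the force, the opening and the grip force at its end, in the units of the state.
- get_obs(): the state, without advancing time (a new reading comes with each control period).
- read_camera(name): name is "side" or "top"; returns a dict with "color" (420x560x3 uint8, blue, green, red), "fx", "fy", "cx", "cy" (pixels), "k1" (the pictures are not rectified: a ray, as slopes to the right and down, at radius r is drawn at 1 + k1 r^2 times it, then the intrinsics apply), "rvec" (rotation vector, rad) and "tvec" (3), from world to camera coordinates, as OpenCV has them. Camera axes: x right, y down, z forward; pixel columns grow to the right and rows downward; lengths in m; the calibration is good to about 2 mm. A picture is of the moment at which its call begins. There is no depth.
- hand_in(): hands the job in; it is judged then, once.
The state is a dict: "t": time; "q": joint angles; "joint_vel": joint speeds; "joint_torque": joint torques, N m; "eef_pos": TCP position; "tool_rot": TCP orientation; "contact_force": force on the tool from outside, world axes, zero at the start; "torque": the same for the moment, N m; "gripper_width": opening from 0.0 (shut) to 1.0 (fully open); "grasp_force": force on a finger pad.
Only numpy, scipy, OpenCV 4.12 (cv2) and the standard library are available. Lean on these libraries where they do the work, as an engineer would, in place of code of your own. Each camera call takes 0.05 s, during which the arm holds its last target. There are 200 camera calls.

### The job

Assemble the black filter cassette in the bench press: stand the open cup in the round nest under the ram, then set the cover on it, spigot down and level. Then pull the press lever down to its stop so that the ram presses on the cover, and ease the lever gently all the way back up without letting it spring; leave the other things on the bench alone.

Things in the scene. Friction and masses are not known exactly. Their poses are not given: they have to be found in the camera images.
- press: grey bench hand press, fixed. Origin on the worktop under the nest's centre; x from open front to column, y to its left (lever side), z up. In mm: foot plate 12 thick, x -60 to 110, y +-50; nest block 64 x 64, top z 24; column x 63 to 105, y +-28; head z 200 to 256, x -25 to 105, y +-33. Too low for an upright gripper over the nest: reach in from the front, tool leaning back about 40 degrees
- nest_floor (a point): centre of the floor of the round nest pocket (43 mm wide, 6 mm deep) in the nest block, 18 mm above the worktop, straight under the ram
- lever (a joint): 0 rad home (arm forward and up, 65 degrees above level), 1.45 rad at the lower stop (18 degrees below level); grows as the handle comes forward and down. A spring drives it home: 6 N at the handle at home, 12 N at the stop, plus 4 N while the pad presses and 4 N per rad/s. Let go low it flies up at over 2 rad/s (0.25 m/s at the handle), too fast; let go within 0.15 rad of home it is harmless
- lever_handle (a point): grip point on the axis of the lever's black cross handle, a round bar 15 mm thick, parallel to the press's y axis, 105 mm to the left of the press's middle plane. The bar runs 50 mm inward from here to the arm and 36 mm outward to its end. It can be pinched from above across the bar and rolls between the fingers as the lever swings
- lever_hinge (a point): point of the lever's hinge axis level with lever_handle: press x 35, y 105, z 228 mm. The axis runs along the press's y; the handle moves on a circle of 125 mm radius about this point
- cup: lower half of the cassette: black plastic round cup, open at the top, 40 mm outside diameter, 22 mm high, 33 mm bore, floor 5 mm thick with a white filter disc in it; 40 g. Origin at the centre of its underside, z up. Stands upright on the bench at the start
- cover: upper half of the cassette, black plastic, 40 g. From its origin (centre of the underside) up: spigot 29 mm in diameter and 5 mm high with a chamfered foot, flange 40 mm in diameter from z 5 to 11 mm, round hub 18 mm in diameter from z 11 to 41 mm. Stands upright on its spigot at the start. Fitted, its spigot is in the bore, its flange on the cup's rim, its origin 17 mm above the cup's origin
- dropper: bystander: small dropper bottle with a rubber bulb, 22 mm wide, 77 mm high, origin at its underside
- capped_vial: bystander: small vial with a screw cap, 22 mm wide, 51 mm high, origin at its underside
- ram_pad_face (a point): centre of the underside of the 22 mm round rubber pad on the ram (16 mm thick steel rod). 160 mm above the worktop when the lever is home; it comes down 62 mm per rad of lever, and gives on a spring when it meets something; on a properly stacked cassette it meets the hub at about 1.36 rad
There are look-alikes about, which are no part of the job. What is shaped like the cup but purple or red is not meant.

How it is judged:
On the way, in this order (a step that is already met when the one before it is completed fails the run):
1. the cup stands in the nest: centre within 4 mm, on the pocket floor within 2.5 mm, level within 3 degrees (horizontal distance between cup and nest_floor below 0.004 m and z of cup in the frame of nest_floor below 0.0025 m and angle between cup's own z axis and vertical below 0.052 rad), for 0.2 s.
2. the cover is on the cup: centre within 4.5 mm, flange on the rim within 2.5 mm, level within 4 degrees, with the cup still in the nest (horizontal distance between cup and nest_floor below 0.004 m and z of cup in the frame of nest_floor below 0.0025 m and horizontal distance between cover and cup below 0.0045 m and z of cover in the frame of cup between 0.0145 and 0.0195 m and angle between cover's own z axis and vertical below 0.07 rad), for 0.2 s.
3. the lever is pulled down to its stop (past 1.38 rad) and the ram presses on the cover with more than 3 N (value of joint lever above 1.38 rad and contact force between press and cover above 3 N and z of cover in the frame of cup below 0.0195 m), for 0.2 s.
At the end, for the whole second after the job is handed in: The cup stands in the nest (centre within 4 mm, on the floor within 2.5 mm, within 3 degrees of level), the cover sits on it (centre within 4.5 mm, flange on the rim within 2.5 mm, within 4 degrees of level), both at rest, and the lever is fully home (under 0.06 rad) (all of step 2 and value of joint lever below 0.06 rad and angle between cup's own z axis and vertical below 0.052 rad and linear speed of each of cover, cup below 0.02 m/s); the robot touches nothing.
It fails at once if the lever springs back faster than 2 rad/s (velocity of joint lever below -2 rad/s).
It fails at once if a bystander is moved more than 30 mm (distance of any of dropper, capped_vial from where it was at the start of the episode above 0.03 m).
It also fails if it takes over 72 s, if anything falls off the work surface, if the arm or the gripper's body presses on something with over 40 N, if the wrist force passes 120 N, or if a joint passes its speed limit or range.

## Working session

There is one attempt and no reset: what is moved stays moved. The work goes in short steps, Python scripts to look and compute and a tool call to move; the robot and the scene stay as the last step left them, time stands still between calls to the robot, and variables do not carry over. Pictures are saved under pics/ and viewed, at most 10 in all, crops included, and the job is handed in when it is done.

Besides the shell and the picture viewer there is one more tool, called after "Call:" by a JSON object that holds its "op" and its "data". jog_arm: Moves the arm, as the interface text tells. Scaled input: -1 to 1 covers 20 mm each way for a shift and 4 degrees each way for a turn. Its arguments: {"type":"object","properties":{"moves":{"type":"array"},"grip_force":{"type":"number"}},"required":["moves"]}

```bash
mkdir -p pics; ls; python3 - <<'E'
from station import *
import cv2,json
for n in("side","top"):
    c=read_camera(n); cv2.imwrite(f"pics/{n}0.png",c["color"]); print(n,{k:v for k,v in c.items() if k!="color"})
print(get_obs())
E
```

```text
pics
side {'fx': 496.12687419696584, 'fy': 496.12687419696584, 'cx': 281.9044566162408, 'cy': 202.12697913223033, 'k1': -0.016244637039673594, 'rvec': array([ 0.35574468, -2.65727066,  1.38167474]), 'tvec': array([0.55329381, 0.17721565, 1.70660629])}
top {'fx': 511.3860140990053, 'fy': 511.3860140990053, 'cx': 288.7402622684431, 'cy': 208.01810199494628, 'k1': 0.02266387369969461, 'rvec': array([ 2.17231693, -2.11658846,  0.14573842]), 'tvec': array([0.13073911, 0.55445573, 1.83974734])}
{'t': 0.1, 'q': array([ 1.16892818,  0.47772365,  0.02237118,  1.55635089, -0.01154086,
        1.10929875, -0.08310413]), 'joint_vel': array([ 0.00042495, -0.002536  ,  0.00079141, -0.00395311,  0.0005966 ,
        0.00110699,  0.00089794]), 'joint_torque': array([ 4.90635139e-03, -5.97755992e+01,  1.61393467e+00, -2.81950861e+01,
        1.28806583e-02,  5.03726013e-03, -5.71667010e-05]), 'eef_pos': array([ 0.1952827 , -0.64557608,  0.23042003]), 'tool_rot': array([-8.08879485e-04,  9.89233601e-01,  1.46342747e-01, -1.68669260e-04]), 'contact_force': array([-0.0486968 , -0.03520265, -0.30318307]), 'torque': array([-0.01144942,  0.02740956,  0.04750083]), 'grasp_force': 0.0, 'gripper_width': 0.9990343058641269}
```

View pics/side0.png

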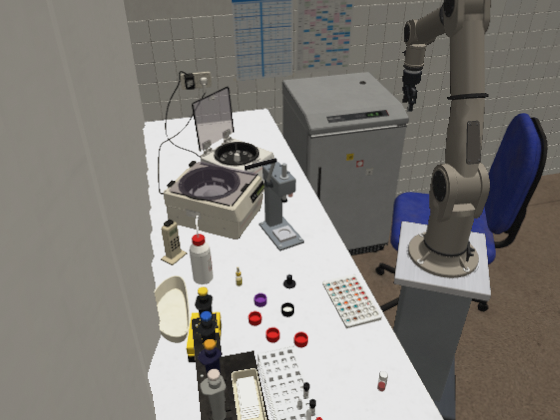

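View pics/top0.png

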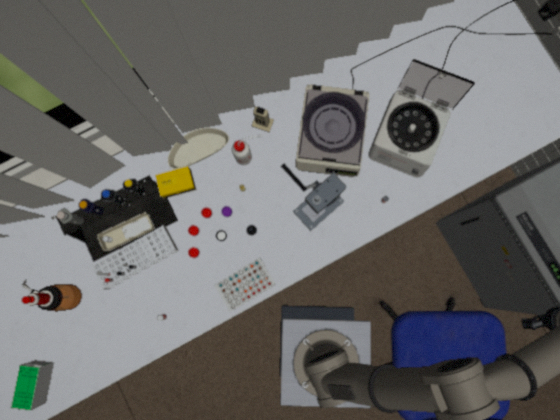

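Side view: white-floored black cup at (288,310), black hubbed cover at (290,281), purple ring (261,300), red rings (255,318), (273,335), (301,340), press at (283,200). Top view: cup (221,236), cover (252,230), press (320,200), dropper (242,188). The cup could be mistaken for the purple or red rings, but only (288,310) is black with a white disc. I'll check that in an enlarged crop.

```bash
python3 - <<'E'
import cv2,numpy as np
s=cv2.imread("pics/side0.png");t=cv2.imread("pics/top0.png")
def crop(im,x,y,w,h,f):return cv2.resize(im[y:y+h,x:x+w],None,fx=f,fy=f,interpolation=cv2.INTER_CUBIC)
a=crop(s,240,260,66,50+10,6);b=crop(t,205,210,66,60,6)   # 396x360
cv2.imwrite("pics/c1.png",np.hstack([a,b]))
a=crop(s,240,150,66,100,6);b=crop(t,275,155,66,100,6)
cv2.imwrite("pics/c2.png",np.hstack([a,crop(t,280,155,66,100,6)]))
E
```

```text
(no output)
```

View pics/c1.png

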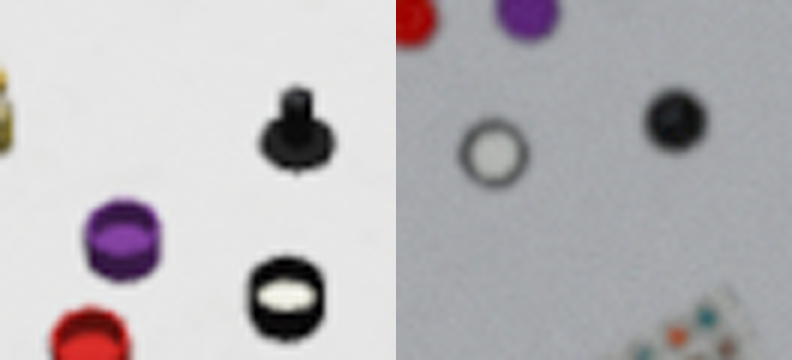

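View pics/c2.png

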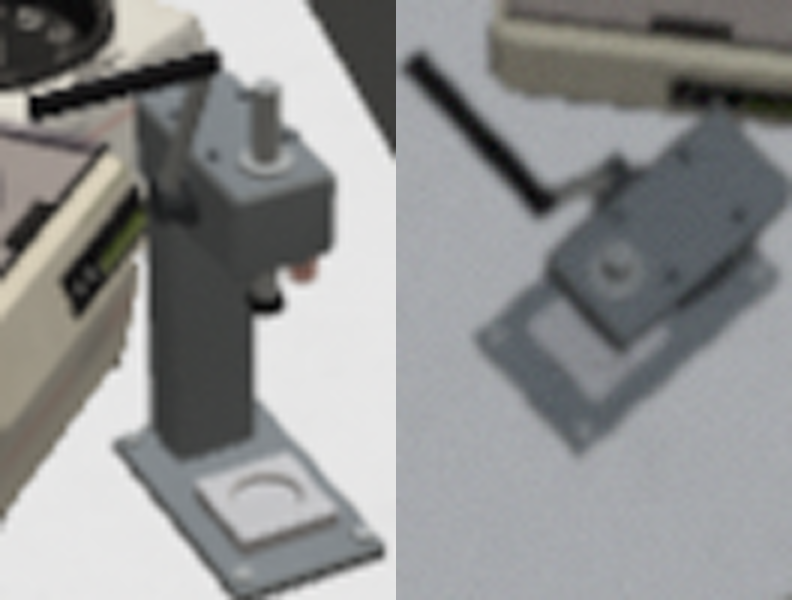

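The crops show the cup at side-crop (287,298) and top-crop (494,153), the only black ring with a white disc. The cover is at side-crop (297,130) and top-crop (676,121). The press foot, nest, head corners and handle ends are readable in c2. Next I'll fit poses from both views.

```bash
cat > h.py <<'E'
import numpy as np,cv2
from scipy.optimize import least_squares
from scipy.spatial.transform import Rotation as R
C={"side":dict(f=496.12687419696584,c=(281.9044566162408,202.12697913223033),k=-0.016244637039673594,r=[0.35574468,-2.65727066,1.38167474],t=[0.55329381,0.17721565,1.70660629]),
"top":dict(f=511.3860140990053,c=(288.7402622684431,208.01810199494628),k=0.02266387369969461,r=[2.17231693,-2.11658846,0.14573842],t=[0.13073911,0.55445573,1.83974734])}
def proj(n,P):
    d=C[n];K=np.array([[d['f'],0,d['c'][0]],[0,d['f'],d['c'][1]],[0,0,1]])
    return cv2.projectPoints(np.array(P,float).reshape(-1,1,3),np.array(d['r']),np.array(d['t']),K,np.array([d['k'],0,0,0.]))[0].reshape(-1,2)
def tri(ps,pt):
    f=lambda X:np.r_[proj("side",X)[0]-ps,proj("top",X)[0]-pt]
    s=least_squares(f,[.5,0,.05]);return s.x,s.fun
E
cat > fit.py <<'E'
from h import *
def px(o,L):return [((X+.5)/6-.5+o[0],(Y+.5)/6-.5+o[1]) for X,Y in L]
hx=35-125*np.cos(np.radians(65));hz=228+125*np.sin(np.radians(65))
# side crop: foot BL,FL,FR ; nest FL,FR,BR?; head
S={(110,50,12):(118,443),(-60,50,12):(240,592),(-60,-50,12):(383,546),(-32,32,24):(243,543),(-32,-32,24):(336,512),(32,32,24):(197,488),
 (-25,-33,256):(334,180),(-25,33,256):(230,205),(-25,-33,200):(328,253),(-25,33,200):(233,280),(hx,141,hz):(33,106),(hx,55,hz):(217,62)}
T={(-60,50,12):(474,337),(-60,-50,12):(580,455),(110,-50,12):(777,270),(-25,33,256):(550,268),(-25,-33,256):(626,348),(105,33,256):(716,106),(105,-33,256):(793,182),(hx,141,hz):(414,63),(hx,55,hz):(541,206),(-32,-32,24):(600,397),(0,0,270):(615,270)}
T.pop((0,0,270))
kS=list(S);kT=list(T);ps=np.array(px((240,150),S.values()));pt=np.array(px((280-66,155),T.values()))
def W(p,k):
    c,s=np.cos(p[2]),np.sin(p[2]);k=np.array(k)/1000.
    return np.c_[p[0]+c*k[:,0]-s*k[:,1],p[1]+s*k[:,0]+c*k[:,1],k[:,2]]
def fit(off):
    f=lambda p:np.r_[(proj("side",W(p,kS))+(p[3:5] if off else 0)-ps).ravel(),(proj("top",W(p,kT))+(p[5:7] if off else 0)-pt).ravel(),p[3:]/.6]
    best=min((least_squares(f,[.6,-.1,y,0,0,0,0],loss='soft_l1') for y in np.arange(0,6.3,1)),key=lambda s:s.cost)
    return best,f(best.x)
if __name__=="__main__":
  np.set_printoptions(precision=4,suppress=True)
  for off in(0,1):
    b,r=fit(off);print(b.x,b.cost);print(np.round(r[:2*len(kS)].reshape(-1,2),1).tolist(),'\n',np.round(r[2*len(kS):-4].reshape(-1,2),1).tolist())
  # parts: silhouette centroid
  im={n:cv2.imread(f"pics/{n}0.png") for n in C}
  seeds={"cup":dict(side=(288,310),top=(221,236)),"cover":dict(side=(290,281),top=(252,230))}
  prof={"cup":[(20,0,22)],"cover":[(14.5,0,5),(20,5,11),(9,11,41)]}
  a=np.linspace(0,2*np.pi,40)
  def sil(n,x,y,name,F=8):
    m=np.zeros((60*F,60*F),np.uint8);u,v=seeds[name][n]
    for r,z0,z1 in prof[name]:
      P=np.array([[x+r/1e3*np.cos(t),y+r/1e3*np.sin(t),z/1e3] for z in(z0,z1) for t in a])
      q=((proj(n,P)-[u-30,v-30]+.5)*F).astype(np.float32)
      cv2.fillConvexPoly(m,cv2.convexHull(np.round(q).astype(int)),255)
    return cv2.resize(m,(60,60),interpolation=cv2.INTER_AREA)/255.
  for name in seeds:
    obs={}
    for n in C:
      u,v=seeds[name][n];g=im[n][v-30:v+30,u-30:u+30].astype(float).mean(2)
      bg=np.median(g);w=np.clip((bg-g)/(bg-25),0,1);w[w<.12]=0
      yy,xx=np.mgrid[:60,:60];w[(xx-30)**2+(yy-30)**2>(14 if n=="side" else 10)**2]=0
      if name=="cup":
        bw=cv2.morphologyEx((w>.3).astype(np.uint8),cv2.MORPH_CLOSE,np.ones((9,9)));w=np.maximum(w,cv2.erode(bw,np.ones((3,3))))
      obs[n]=np.array([u-30+(xx*w).sum()/w.sum(),v-30+(yy*w).sum()/w.sum()]);print(name,n,obs[n],"area",w.sum(),end=' ')
    def cen(n,x,y):
      m=sil(n,x,y,name);yy,xx=np.mgrid[:60,:60];u,v=seeds[name][n];return np.array([u-30+(xx*m).sum()/m.sum(),v-30+(yy*m).sum()/m.sum()]),m.sum()
    X0=tri(obs["side"],obs["top"]);print("tri",*X0)
    for off in (0,1):
     B=b.x[3:] if off else np.zeros(4)
     f=lambda p:np.r_[cen("side",*p)[0]+B[:2]-obs["side"],cen("top",*p)[0]+B[2:]-obs["top"]]
     s=least_squares(f,X0[0][:2],diff_step=.004);print(name,s.x,s.fun,[cen(n,*s.x)[1] for n in C])
     for n in C:
      s1=least_squares(lambda p:f(p)[(0 if n=="side" else 2):][:2],X0[0][:2],diff_step=.004);print("   only",n,s1.x)
E
python3 fit.py
```

```text
[0.5509 0.0551 5.4724 0.     0.     0.     0.    ] 21.66573219361455
[[-1.3, -1.4], [-0.1, 0.0], [1.1, -1.1], [0.2, -0.6], [0.6, -0.9], [-0.5, -1.4], [1.1, -2.0], [0.7, -1.0], [1.9, -0.0], [0.3, 0.8], [1.2, 0.1], [-4.6, 0.7]] 
 [[-0.6, -0.2], [-0.2, -0.1], [0.6, 0.4], [-1.7, -2.3], [-0.7, -0.7], [-0.0, -1.5], [0.9, 0.5], [0.0, 0.5], [-2.6, -3.2], [-1.1, 0.6]]
[ 0.5509  0.0548  5.4762 -0.3296  0.4858  0.255   0.2278] 19.81775449320251
[[-1.7, -0.9], [-0.3, 0.5], [0.8, -0.7], [-0.1, -0.2], [0.3, -0.5], [-0.9, -1.0], [0.8, -1.6], [0.5, -0.5], [1.6, 0.4], [0.1, 1.2], [1.0, 0.6], [-4.8, 1.1]] 
 [[-0.3, 0.1], [0.2, 0.2], [0.9, 0.5], [-1.3, -2.0], [-0.3, -0.5], [0.2, -1.3], [1.2, 0.6], [0.3, 0.9], [-2.3, -2.9], [-0.7, 0.8]]
cup side [287.2532 309.3358] area 155.44552845528455 cup top [220.786  235.1628] area 84.64335664335664 tri [0.4482 0.3948 0.0087] [ 0.2117  0.0335 -0.0302 -0.2633]
cup [0.4481 0.3955] [ 0.246  -0.2148 -0.2767 -0.249 ] [np.float64(175.49019607843138), np.float64(103.51372549019608)]
   only side [0.4485 0.3966]
   only top [0.4472 0.3945]
cup [0.448 0.395] [-0.0154  0.1347  0.1205 -0.0134] [np.float64(174.87450980392157), np.float64(103.8078431372549)]
   only side [0.4481 0.3944]
   only top [0.448  0.3955]
cover side [289.1206 282.0697] area 113.57560975609756 cover top [251.2043 229.7458] area 79.70997679814384 tri [0.4714 0.2827 0.0103] [ 0.2962  0.0474 -0.0406 -0.3472]
cover [0.4713 0.2842] [ 0.2587 -0.346  -0.3373 -0.225 ] [np.float64(131.4313725490196), np.float64(94.3529411764706)]
   only side [0.4718 0.2859]
   only top [0.4705 0.2829]
cover [0.4713 0.2837] [-0.0255  0.0372  0.0362  0.0093] [np.float64(131.04705882352943), np.float64(94.2235294117647)]
   only side [0.4713 0.2835]
   only top [0.4714 0.2839]
```

```bash
cat > fit2.py <<'E'
from fit import *
hk=(hx,55,hz)
i=[j for j,k in enumerate(kS) if k!=hk];kS=[kS[j] for j in i];ps=ps[i]
i=[j for j,k in enumerate(kT) if k!=hk];kT=[kT[j] for j in i];pt=pt[i]
B=np.array([-.33,.49,.26,.23])  # from parts + press
def f(p):return np.r_[(proj("side",W(p,kS))+B[:2]-ps).ravel(),(proj("top",W(p,kT))+B[2:]-pt).ravel()]
s=least_squares(f,[.551,.055,5.476],loss='soft_l1');r=f(s.x)
print(s.x,np.degrees(s.x[2])-360,np.sqrt(np.diag(np.linalg.inv(s.jac.T@s.jac))))
print(np.round(r[:2*len(kS)].reshape(-1,2),1).tolist(),'\n',np.round(r[2*len(kS):].reshape(-1,2),1).tolist())
P=s.x
for nm,u,v in(("purple",261,300),("dropper",239,280),("red1",255,318),("red3",301,340)):
    g=least_squares(lambda q:proj("side",[q[0],q[1],.011])[0]+B[:2]-[u,v],[.5,.3]);print(nm,g.x)
s0=cv2.imread("pics/side0.png");t0=cv2.imread("pics/top0.png");F=8
def ov(im,n,x,y,w,h,b,polys):
    c=cv2.resize(im[y:y+h,x:x+w],None,fx=F,fy=F,interpolation=cv2.INTER_CUBIC)
    for L in polys:
        q=((proj(n,W(P,L))+b-[x,y]+.5)*F-.5);cv2.polylines(c,[np.round(q).astype(int)],True,(0,0,255),1)
    return c
a=np.linspace(0,6.28,30)
foot=[(-60,50,12),(-60,-50,12),(110,-50,12),(110,50,12)];nest=[(-32,32,24),(-32,-32,24),(32,-32,24),(32,32,24)]
pk=[(21.5*np.cos(t),21.5*np.sin(t),24) for t in a];pad=[(11*np.cos(t),11*np.sin(t),160) for t in a];head=[(-25,33,256),(-25,-33,256),(105,-33,256),(105,33,256)]
A=ov(s0,"side",255,195,50,55,B[:2],[foot,nest,pk,pad]);D=ov(t0,"top",290,178,48,55,B[2:],[foot,nest,head])
cv2.imwrite("pics/ov.png",np.hstack([A,D]))
E
python3 fit2.py
```

```text
[0.55138404 0.05541888 5.47470646] -46.32242591725782 [0.00103795 0.0011861  0.01264902]
[[-1.8, -0.8], [-0.5, 0.6], [0.6, -0.6], [-0.3, -0.1], [0.1, -0.4], [-1.0, -0.9], [0.7, -1.5], [0.3, -0.5], [1.4, 0.5], [-0.1, 1.3], [0.7, 0.7]] 
 [[-0.4, -0.1], [0.0, 0.0], [0.8, 0.4], [-1.5, -2.2], [-0.5, -0.7], [0.1, -1.5], [1.0, 0.5], [0.1, 0.6], [-0.9, 0.7]]
purple [0.53511465 0.37892544]
dropper [0.62912207 0.31397926]
red1 [0.53072197 0.45253636]
red3 [0.38117119 0.49582992]
```

View pics/ov.png

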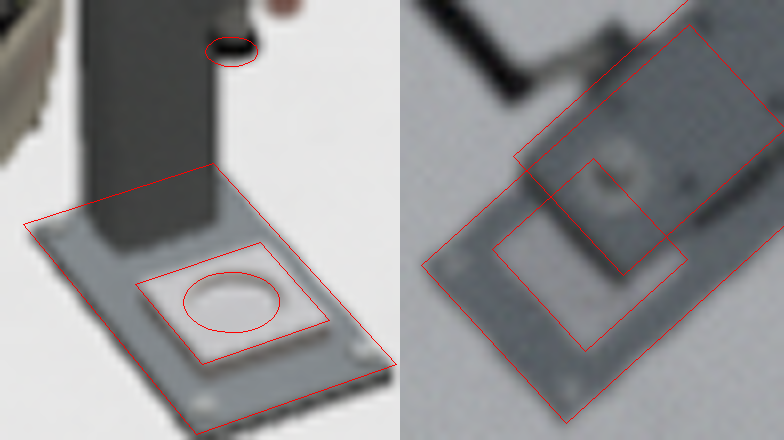

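```bash
cat > fit3.py <<'E'
from h import *
from scipy.ndimage import map_coordinates
B={"side":np.array([-.33,.49]),"top":np.array([.26,.23])}
im={n:cv2.imread(f"pics/{n}0.png").mean(2) for n in C}
def W(p,k):
    c,s=np.cos(p[2]),np.sin(p[2]);k=np.array(k)/1000.
    return np.c_[p[0]+c*k[:,0]-s*k[:,1],p[1]+s*k[:,0]+c*k[:,1],k[:,2]]
n,f=32,24
E=[("side","nestL",(-28,32,24),(28,32,24)),("side","nestB",(32,-28,24),(32,28,24)),("side","nestF",(-32,-28,24),(-32,28,24)),("side","nestR",(-28,-32,24),(28,-32,24)),
("side","footL",(-55,50,12),(60,50,12)),("side","footR",(-50,-50,12),(100,-50,12)),("side","footF",(-60,-45,12),(-60,45,12)),
("top","footF",(-60,-45,12),(-60,45,12)),("top","footR",(-55,-50,12),(60,-50,12)),("top","nestF",(-32,-28,24),(-32,28,24)),("top","nestR",(-28,-32,24),(-8,-32,24)),("top","footL",(-55,50,12),(-20,50,12))]
p=np.array([.5514,.0554,5.4747])
def meas(p):
    out=[]
    for cam,nm,a,b in E:
        k=np.linspace(a,b,25);u=proj(cam,W(p,k))+B[cam];d=u[-1]-u[0];d/=np.hypot(*d);nn=np.array([-d[1],d[0]])
        s=np.arange(-2.5,2.51,.1);q=u[:,None]+s[None,:,None]*nn
        g=np.gradient(map_coordinates(im[cam],[q[...,1],q[...,0]],order=3),axis=1).mean(0)
        g=np.abs(g);j=g.argmax();w=g*(np.abs(s-s[j])<1);out.append((cam,nm,(w*s).sum()/w.sum(),g[j],nn,a,b,u))
    return out
def run(use,B0=True):
    global p
    q=np.array([.5514,.0554,5.4747])
    for it in range(4):
        M=[m for m in meas(q) if use(m)]
        def r(x):
            o=[]
            for cam,nm,s,g,nn,a,b,u in M:
                k=np.linspace(a,b,5);v=proj(cam,W(x,k))+B[cam];o.append(((v-np.linspace(u[0],u[-1],5))@nn-s))
            return np.concatenate(o)
        q=least_squares(r,q,loss='soft_l1',f_scale=.3).x
    return q
np.set_printoptions(precision=4,suppress=True)
for nm,use in(("all",lambda m:1),("side",lambda m:m[0]=="side"),("nest side",lambda m:m[0]=="side" and m[1][0]=="n"),("top",lambda m:m[0]=="top")):
    q=run(use);print(nm,q,np.degrees(q[2])-360,[(m[0][0]+m[1],round(m[2],1),round(m[3],1)) for m in meas(q)])
E
python3 fit3.py
```

```text
all [0.5499 0.0558 5.4796] -46.04108207473632 [('snestL', np.float64(0.1), np.float64(6.8)), ('snestB', np.float64(0.2), np.float64(3.5)), ('snestF', np.float64(0.0), np.float64(6.3)), ('snestR', np.float64(2.0), np.float64(6.5)), ('sfootL', np.float64(-1.1), np.float64(9.9)), ('sfootR', np.float64(-0.2), np.float64(6.1)), ('sfootF', np.float64(-1.7), np.float64(9.6)), ('tfootF', np.float64(-0.1), np.float64(3.4)), ('tfootR', np.float64(0.1), np.float64(3.1)), ('tnestF', np.float64(0.2), np.float64(2.2)), ('tnestR', np.float64(0.2), np.float64(2.1)), ('tfootL', np.float64(-0.2), np.float64(3.1))]
side [0.5497 0.056  5.4957] -45.11976205829569 [('snestL', np.float64(0.1), np.float64(6.7)), ('snestB', np.float64(0.3), np.float64(3.5)), ('snestF', np.float64(0.1), np.float64(6.2)), ('snestR', np.float64(2.0), np.float64(6.3)), ('sfootL', np.float64(-1.1), np.float64(9.0)), ('sfootR', np.float64(-0.1), np.float64(5.5)), ('sfootF', np.float64(-1.7), np.float64(9.3)), ('tfootF', np.float64(-0.0), np.float64(3.3)), ('tfootR', np.float64(0.1), np.float64(2.9)), ('tnestF', np.float64(0.2), np
[... 629 characters left out ...]
, ('tnestR', np.float64(-0.7), np.float64(2.1)), ('tfootL', np.float64(-1.1), np.float64(3.1))]
top [0.5498 0.0554 5.4621] -47.04504302857697 [('snestL', np.float64(0.0), np.float64(6.8)), ('snestB', np.float64(0.2), np.float64(3.6)), ('snestF', np.float64(0.0), np.float64(6.4)), ('snestR', np.float64(2.0), np.float64(6.6)), ('sfootL', np.float64(-1.2), np.float64(10.4)), ('sfootR', np.float64(-0.4), np.float64(6.4)), ('sfootF', np.float64(-1.8), np.float64(9.8)), ('tfootF', np.float64(-0.1), np.float64(3.4)), ('tfootR', np.float64(0.0), np.float64(3.1)), ('tnestF', np.float64(0.1), np.float64(2.1)), ('tnestR', np.float64(0.2), np.float64(2.1)), ('tfootL', np.float64(-0.1), np.float64(3.1))]
```

```bash
cat > plan.py <<'E'
from h import *
YAW=np.radians(-46.2);NEST=np.array([.5498,.0556,0]);CUP=np.array([.448,.395,0]);COV=np.array([.4713,.2837,0])
PX=np.array([np.cos(YAW),np.sin(YAW),0]);PY=np.array([-np.sin(YAW),np.cos(YAW),0]);Z=np.array([0,0,1.])
def press(x,y,z):return NEST+(x*PX+y*PY)/1000+Z*z/1000
def lean(deg):
    t=np.radians(deg);z=np.sin(t)*PX-np.cos(t)*Z;return R.from_matrix(np.c_[np.cross(PY,z),PY,z])
def down(yaw): # tool x at heading yaw, pointing down
    a=np.radians(yaw);x=np.array([np.cos(a),np.sin(a),0]);return R.from_matrix(np.c_[x,np.cross(-Z,x),-Z])
def leg(p0,r0,p1,r1,N,dec=2):
    rv=(r0.inv()*r1).as_rotvec()/N;t=np.round(np.degrees(rv)/4,dec);st=R.from_rotvec(np.radians(t*4))
    r=r0;M=np.zeros((3,3))
    for i in range(N):M+=r.as_matrix();r=r*st
    s=np.round(np.linalg.solve(M,np.asarray(p1)-p0)/.02,dec);p=p0+M@s*.02
    print(N,"rows:",s.tolist()+t.tolist(),"end",np.round(p,4),"max",np.abs(np.r_[s,t]).max());return p,r
def now():
    from station import get_obs
    o=get_obs();q=o["tool_rot"];return np.array(o["eef_pos"]),R.from_quat([*q[1:],q[0]]),o
E
python3 - <<'E'
from plan import *
p,r,o=now()
p,r=leg(p,r,[.44,-.25,.36],down(16.8+45),32)
p,r=leg(p,r,[.44,.10,.36],down(16.8+87),24)
g=CUP+.009*PX+Z*.015
L=lean(40)
p,r=leg(p,r,g-.06*L.as_matrix()[:,2]+Z*.06,L,24)
E
```

```text
32 rows: [0.7, -0.25, -0.2, -0.0, -0.0, -0.35] end [ 0.4398 -0.2517  0.3589] max 0.7
24 rows: [0.74, -0.11, -0.0, -0.0, -0.0, -0.44] end [0.4378 0.0993 0.3594] max 0.74
24 rows: [0.75, 0.27, 0.29, -0.11, -0.41, -0.3] end [0.4292 0.4182 0.1189] max 0.75
```

Call:
{"op": "jog_arm", "data": {"moves": [0.7,-0.25,-0.2,0,0,-0.35,0.8,0.7,-0.25,-0.2,0,0,-0.35,0.8,0.7,-0.25,-0.2,0,0,-0.35,0.8,0.7,-0.25,-0.2,0,0,-0.35,0.8,0.7,-0.25,-0.2,0,0,-0.35,0.8,0.7,-0.25,-0.2,0,0,-0.35,0.8,0.7,-0.25,-0.2,0,0,-0.35,0.8,0.7,-0.25,-0.2,0,0,-0.35,0.8], "grip_force": 40}}

```text
t: 0.77
eef_pos: [0.2858, -0.5663, 0.2639]
tool_rot: [0.0, 0.97, 0.244, 0.0]
contact_force: [-0.2, -0.6, 0.7]
gripper_width: 0.803
grasp_force: 0.0
```

Call:
{"op": "jog_arm", "data": {"moves": [0.7,-0.25,-0.2,0,0,-0.35,0.8,0.7,-0.25,-0.2,0,0,-0.35,0.8,0.7,-0.25,-0.2,0,0,-0.35,0.8,0.7,-0.25,-0.2,0,0,-0.35,0.8,0.7,-0.25,-0.2,0,0,-0.35,0.8,0.7,-0.25,-0.2,0,0,-0.35,0.8,0.7,-0.25,-0.2,0,0,-0.35,0.8,0.7,-0.25,-0.2,0,0,-0.35,0.8]}}

```text
t: 1.43
eef_pos: [0.3575, -0.472, 0.2957]
tool_rot: [-0.0, 0.942, 0.337, 0.0]
contact_force: [0.0, -0.7, -0.1]
gripper_width: 0.799
grasp_force: 0.0
```

Call:
{"op": "jog_arm", "data": {"moves": [0.7,-0.25,-0.2,0,0,-0.35,0.8,0.7,-0.25,-0.2,0,0,-0.35,0.8,0.7,-0.25,-0.2,0,0,-0.35,0.8,0.7,-0.25,-0.2,0,0,-0.35,0.8,0.7,-0.25,-0.2,0,0,-0.35,0.8,0.7,-0.25,-0.2,0,0,-0.35,0.8,0.7,-0.25,-0.2,0,0,-0.35,0.8,0.7,-0.25,-0.2,0,0,-0.35,0.8]}}

```text
t: 2.1
eef_pos: [0.4097, -0.3654, 0.3277]
tool_rot: [0.0, 0.904, 0.427, -0.0]
contact_force: [-0.9, -0.9, -0.2]
gripper_width: 0.8
grasp_force: 0.0
```

Call:
{"op": "jog_arm", "data": {"moves": [0.7,-0.25,-0.2,0,0,-0.35,0.8,0.7,-0.25,-0.2,0,0,-0.35,0.8,0.7,-0.25,-0.2,0,0,-0.35,0.8,0.7,-0.25,-0.2,0,0,-0.35,0.8,0.7,-0.25,-0.2,0,0,-0.35,0.8,0.7,-0.25,-0.2,0,0,-0.35,0.8,0.7,-0.25,-0.2,0,0,-0.35,0.8,0.7,-0.25,-0.2,0,0,-0.35,0.8]}}

```text
t: 2.77
eef_pos: [0.4402, -0.2506, 0.3597]
tool_rot: [0.0, 0.858, 0.513, 0.0]
contact_force: [0.1, 0.1, 0.3]
gripper_width: 0.8
grasp_force: 0.0
```

Tracking is exact. Next leg.

Call:
{"op": "jog_arm", "data": {"moves": [0.74,-0.11,0,0,0,-0.44,0.8,0.74,-0.11,0,0,0,-0.44,0.8,0.74,-0.11,0,0,0,-0.44,0.8,0.74,-0.11,0,0,0,-0.44,0.8,0.74,-0.11,0,0,0,-0.44,0.8,0.74,-0.11,0,0,0,-0.44,0.8,0.74,-0.11,0,0,0,-0.44,0.8,0.74,-0.11,0,0,0,-0.44,0.8]}}

```text
t: 3.43
eef_pos: [0.4685, -0.1346, 0.3592]
tool_rot: [-0.0, 0.789, 0.615, -0.0]
contact_force: [0.8, 0.6, -1.1]
gripper_width: 0.798
grasp_force: 0.0
```

Call:
{"op": "jog_arm", "data": {"moves": [0.74,-0.11,0,0,0,-0.44,0.8,0.74,-0.11,0,0,0,-0.44,0.8,0.74,-0.11,0,0,0,-0.44,0.8,0.74,-0.11,0,0,0,-0.44,0.8,0.74,-0.11,0,0,0,-0.44,0.8,0.74,-0.11,0,0,0,-0.44,0.8,0.74,-0.11,0,0,0,-0.44,0.8,0.74,-0.11,0,0,0,-0.44,0.8]}}

```text
t: 4.1
eef_pos: [0.4674, -0.0152, 0.3593]
tool_rot: [0.0, 0.707, 0.707, 0.0]
contact_force: [0.5, 0.4, -0.1]
gripper_width: 0.8
grasp_force: 0.0
```

Call:
{"op": "jog_arm", "data": {"moves": [0.74,-0.11,0,0,0,-0.44,0.8,0.74,-0.11,0,0,0,-0.44,0.8,0.74,-0.11,0,0,0,-0.44,0.8,0.74,-0.11,0,0,0,-0.44,0.8,0.74,-0.11,0,0,0,-0.44,0.8,0.74,-0.11,0,0,0,-0.44,0.8,0.74,-0.11,0,0,0,-0.44,0.8,0.74,-0.11,0,0,0,-0.44,0.8]}}

```text
t: 4.77
eef_pos: [0.4374, 0.1004, 0.3593]
tool_rot: [0.0, 0.615, 0.788, 0.0]
contact_force: [-0.2, 0.2, -0.6]
gripper_width: 0.795
grasp_force: 0.0
```

Call:
{"op": "jog_arm", "data": {"moves": [0.75,0.27,0.29,-0.11,-0.41,-0.3,0.8,0.75,0.27,0.29,-0.11,-0.41,-0.3,0.8,0.75,0.27,0.29,-0.11,-0.41,-0.3,0.8,0.75,0.27,0.29,-0.11,-0.41,-0.3,0.8,0.75,0.27,0.29,-0.11,-0.41,-0.3,0.8,0.75,0.27,0.29,-0.11,-0.41,-0.3,0.8,0.75,0.27,0.29,-0.11,-0.41,-0.3,0.8,0.75,0.27,0.29,-0.11,-0.41,-0.3,0.8]}}

```text
t: 5.43
eef_pos: [0.4444, 0.223, 0.3019]
tool_rot: [0.11, 0.543, 0.831, -0.046]
contact_force: [0.1, -0.6, -0.2]
gripper_width: 0.795
grasp_force: 0.0
```

Call:
{"op": "jog_arm", "data": {"moves": [0.75,0.27,0.29,-0.11,-0.41,-0.3,0.8,0.75,0.27,0.29,-0.11,-0.41,-0.3,0.8,0.75,0.27,0.29,-0.11,-0.41,-0.3,0.8,0.75,0.27,0.29,-0.11,-0.41,-0.3,0.8,0.75,0.27,0.29,-0.11,-0.41,-0.3,0.8,0.75,0.27,0.29,-0.11,-0.41,-0.3,0.8,0.75,0.27,0.29,-0.11,-0.41,-0.3,0.8,0.75,0.27,0.29,-0.11,-0.41,-0.3,0.8]}}

```text
t: 6.1
eef_pos: [0.4395, 0.3312, 0.2203]
tool_rot: [0.216, 0.46, 0.857, -0.091]
contact_force: [0.2, 0.5, -0.4]
gripper_width: 0.802
grasp_force: 0.0
```

Call:
{"op": "jog_arm", "data": {"moves": [0.75,0.27,0.29,-0.11,-0.41,-0.3,0.8,0.75,0.27,0.29,-0.11,-0.41,-0.3,0.8,0.75,0.27,0.29,-0.11,-0.41,-0.3,0.8,0.75,0.27,0.29,-0.11,-0.41,-0.3,0.8,0.75,0.27,0.29,-0.11,-0.41,-0.3,0.8,0.75,0.27,0.29,-0.11,-0.41,-0.3,0.8,0.75,0.27,0.29,-0.11,-0.41,-0.3,0.8,0.75,0.27,0.29,-0.11,-0.41,-0.3,0.8]}}

```text
t: 6.77
eef_pos: [0.4288, 0.4188, 0.1175]
tool_rot: [0.317, 0.366, 0.864, -0.135]
contact_force: [0.6, 0.3, 0.2]
gripper_width: 0.799
grasp_force: 0.0
```

```bash
python3 - <<'E'
from plan import *
from station import read_camera
p,r,o=now();print(p,np.round(o["q"],2),(r.inv()*lean(40)).magnitude())
g=CUP+.009*PX+Z*.015
p,r=leg(p,r,g,lean(40),8)
a=[]
for n,(x,y) in(("side",(255,250)),("top",(190,205))):
    i=read_camera(n)["color"];cv2.imwrite(f"pics/{n}1.png",i);a.append(cv2.resize(i[y:y+70,x-10:x+56],None,fx=6,fy=6,interpolation=cv2.INTER_CUBIC))
cv2.imwrite("pics/v1.png",np.hstack(a))
E
```

```text
[0.42875185 0.41881711 0.11746079] [-0.71  0.75 -0.71  1.75  1.02  1.48 -1.09] 0.007423879872293695
8 rows: [0.22, -0.02, 0.65, 0.0, 0.01, 0.01] end [0.4545 0.3877 0.0153] max 0.65
```

View pics/v1.png

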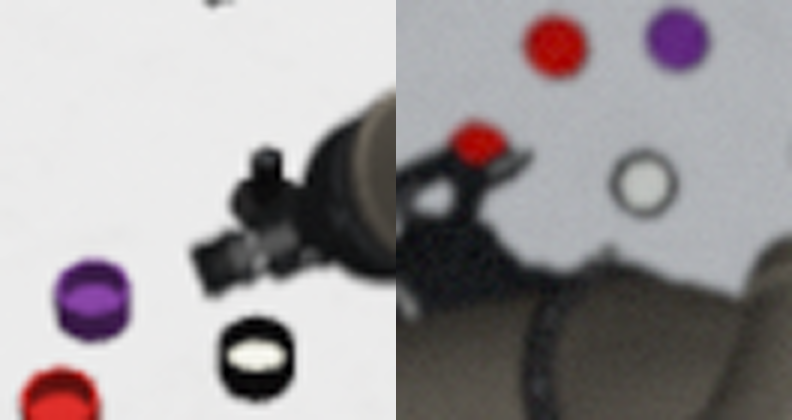

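Both cup views are clear and the cup is unmoved; the gripper is leaning in above it with one fingertip at side-crop (208,275). I'll check the projected fingertips against that.

```bash
python3 - <<'E'
from plan import *
p,r,o=now();M=r.as_matrix()
for n,og in(("side",(245,250)),("top",(180-0,205))):
    for s in(-1,0,1):
        for e in (0,.013):
            q=proj(n,p+s*.034*M[:,1]-e*M[:,2])[0];print(n,s,e,np.round((q-og+.5)*6+(0 if n=="side" else 396)*np.array([1,0])))
E
```

```text
side -1 0 [352. 223.]
side -1 0.013 [361. 219.]
side 0 0 [290. 249.]
side 0 0.013 [299. 245.]
side 1 0 [226. 274.]
side 1 0.013 [235. 271.]
top -1 0 [614. 245.]
top -1 0.013 [601. 253.]
top 0 0 [575. 202.]
top 0 0.013 [562. 210.]
top 1 0 [537. 159.]
top 1 0.013 [523. 167.]
```

Call:
{"op": "jog_arm", "data": {"moves": [0.22,-0.02,0.65,0,0.01,0.01,0.8,0.22,-0.02,0.65,0,0.01,0.01,0.8,0.22,-0.02,0.65,0,0.01,0.01,0.8,0.22,-0.02,0.65,0,0.01,0.01,0.8,0.22,-0.02,0.65,0,0.01,0.01,0.8,0.22,-0.02,0.65,0,0.01,0.01,0.8,0.22,-0.02,0.65,0,0.01,0.01,0.8,0.22,-0.02,0.65,0,0.01,0.01,0.8]}}

```text
t: 7.53
eef_pos: [0.4554, 0.3858, 0.0147]
tool_rot: [0.315, 0.37, 0.864, -0.133]
contact_force: [-0.0, 0.8, 0.3]
gripper_width: 0.801
grasp_force: 0.0
```

Call:
{"op": "jog_arm", "data": {"moves": [0,0,0,0,0,0,0.3,0,0,0,0,0,0,0.3,0,0,0,0,0,0,0.3,0,0,0,0,0,0,0.3,0,0,0,0,0,0,0.3,0,0,0,0,0,0,0.3,0,0,0,0,0,0,0.3,0,0,0,0,0,0,0.3], "grip_force": 30}}

```text
t: 8.2
eef_pos: [0.455, 0.3867, 0.0163]
tool_rot: [0.315, 0.37, 0.864, -0.133]
contact_force: [0.4, 0.4, -1.1]
gripper_width: 0.449
grasp_force: 30.1
```

```bash
python3 - <<'E'
from plan import *
from station import read_camera
p,r,o=now();print(p,o["contact_force"],o["gripper_width"],o["grasp_force"])
a=[]
for n,(x,y) in(("side",(255,275)),("top",(190,205))):
    i=read_camera(n)["color"];a.append(cv2.resize(i[y:y+60,x:x+60],None,fx=6,fy=6,interpolation=cv2.INTER_CUBIC))
cv2.imwrite("pics/v2.png",np.hstack(a))
E
```

```text
[0.45502986 0.38665444 0.0162587 ] [ 0.42742507  0.42894766 -1.12653484] 0.44887836236254974 30.07046403363347
```

View pics/v2.png

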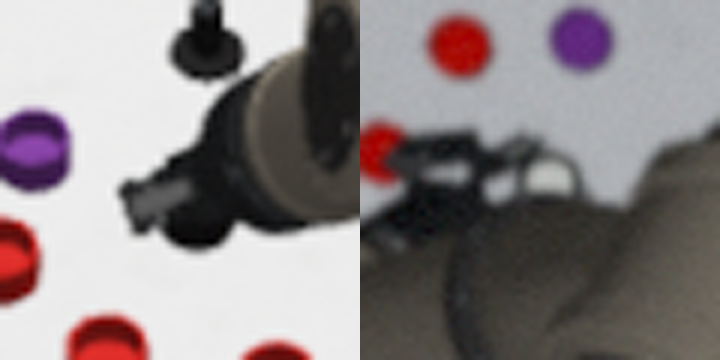

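```bash
python3 - <<'E'
from plan import *
p,r,o=now();off=p-CUP
L=lean(40)
p,r=leg(p,r,p+Z*.09,L,8)
p,r=leg(p,r,NEST-.11*PX+off+Z*.09,L,16)
p,r=leg(p,r,NEST+off+Z*.032,L,8)
E
```

```text
8 rows: [-0.36, 0.0, -0.43, 0.0, -0.0, -0.01] end [0.4549 0.3865 0.1059] max 0.43
16 rows: [-0.49, -0.51, 0.41, 0.0, -0.0, 0.0] end [0.4792 0.126  0.1061] max 0.51
8 rows: [-0.3, 0.01, 0.72, 0.0, -0.0, 0.0] end [0.5572 0.0473 0.0487] max 0.72
```

Call:
{"op": "jog_arm", "data": {"moves": [-0.36,0,-0.43,0,0,-0.01,0.3,-0.36,0,-0.43,0,0,-0.01,0.3,-0.36,0,-0.43,0,0,-0.01,0.3,-0.36,0,-0.43,0,0,-0.01,0.3,-0.36,0,-0.43,0,0,-0.01,0.3,-0.36,0,-0.43,0,0,-0.01,0.3,-0.36,0,-0.43,0,0,-0.01,0.3,-0.36,0,-0.43,0,0,-0.01,0.3]}}

```text
t: 8.97
eef_pos: [0.4549, 0.3864, 0.1071]
tool_rot: [0.315, 0.368, 0.865, -0.134]
contact_force: [0.1, 0.2, -1.0]
gripper_width: 0.449
grasp_force: 30.1
```

Call:
{"op": "jog_arm", "data": {"moves": [-0.49,-0.51,0.41,0,0,0,0.3,-0.49,-0.51,0.41,0,0,0,0.3,-0.49,-0.51,0.41,0,0,0,0.3,-0.49,-0.51,0.41,0,0,0,0.3,-0.49,-0.51,0.41,0,0,0,0.3,-0.49,-0.51,0.41,0,0,0,0.3,-0.49,-0.51,0.41,0,0,0,0.3,-0.49,-0.51,0.41,0,0,0,0.3]}}

```text
t: 9.63
eef_pos: [0.4671, 0.2554, 0.1066]
tool_rot: [0.315, 0.368, 0.865, -0.134]
contact_force: [-0.5, -0.6, 0.2]
gripper_width: 0.447
grasp_force: 30.2
```

Call:
{"op": "jog_arm", "data": {"moves": [-0.49,-0.51,0.41,0,0,0,0.3,-0.49,-0.51,0.41,0,0,0,0.3,-0.49,-0.51,0.41,0,0,0,0.3,-0.49,-0.51,0.41,0,0,0,0.3,-0.49,-0.51,0.41,0,0,0,0.3,-0.49,-0.51,0.41,0,0,0,0.3,-0.49,-0.51,0.41,0,0,0,0.3,-0.49,-0.51,0.41,0,0,0,0.3]}}

```text
t: 10.3
eef_pos: [0.4793, 0.1245, 0.1061]
tool_rot: [0.315, 0.368, 0.865, -0.134]
contact_force: [-0.0, -0.2, -0.7]
gripper_width: 0.446
grasp_force: 30.2
```

Call:
{"op": "jog_arm", "data": {"moves": [-0.3,0.01,0.72,0,0,0,0.3,-0.3,0.01,0.72,0,0,0,0.3,-0.3,0.01,0.72,0,0,0,0.3,-0.3,0.01,0.72,0,0,0,0.3,-0.3,0.01,0.72,0,0,0,0.3,-0.3,0.01,0.72,0,0,0,0.3,-0.3,0.01,0.72,0,0,0,0.3,-0.3,0.01,0.72,0,0,0,0.3]}}

```text
t: 10.97
eef_pos: [0.5575, 0.0459, 0.0482]
tool_rot: [0.314, 0.368, 0.865, -0.134]
contact_force: [-0.6, -0.4, 0.5]
gripper_width: 0.447
grasp_force: 30.1
```

```bash
python3 - <<'E'
from plan import *
from station import read_camera
p,r,o=now();print(p,o["contact_force"],o["gripper_width"],o["grasp_force"],np.round(o["q"],2))
a=[]
for n,(x,y) in(("side",(250,190)),("top",(285,170))):
    i=read_camera(n)["color"];cv2.imwrite(f"pics/{n}3.png",i);a.append(cv2.resize(i[y:y+60,x:x+60],None,fx=6,fy=6,interpolation=cv2.INTER_CUBIC))
cv2.imwrite("pics/v3.png",np.hstack(a))
E
```

```text
[0.5575191  0.04587673 0.0482362 ] [-0.61357399 -0.37729276  0.49401978] 0.44740067816666074 30.148204774595797 [-0.15  0.62 -0.52  2.2   1.45  0.99 -1.05]
```

View pics/v3.png

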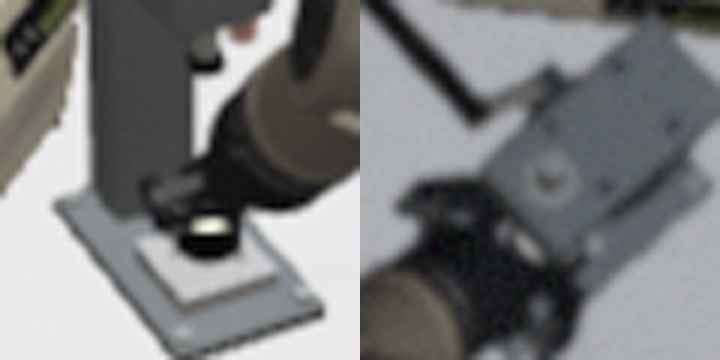

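The cup is held level over the nest, white disc at side-crop (209,226). I'll measure its offset numerically using the disc, then lower.

```bash
python3 - <<'E'
from plan import *
p,r,o=now();off=np.array([.00703,-.00835,.0163])
def blob(f,x0,y0,x1,y1):
    g=cv2.imread(f).min(2).astype(float)[y0:y1,x0:x1];g=np.clip(g-60,0,140);yy,xx=np.mgrid[y0:y1,x0:x1];print(np.round(g[:, ::2]).astype(int).tolist() if 0 else g.sum());return np.array([(xx*g).sum(),(yy*g).sum()])/g.sum()
a=blob("pics/side0.png",282,304,294,314);b=blob("pics/side3.png",280,224,289,231)
print(a,b)
pred=p-off;print("pred cup",pred)
d=proj("side",CUP+Z*.005)[0]-a
s=least_squares(lambda q:proj("side",[q[0],q[1],pred[2]+.005])[0]-d-b,[.55,.055]);print("disc cup",s.x, "err press", (s.x-NEST[:2])@PX[:2]*1e3,(s.x-NEST[:2])@PY[:2]*1e3,"pred err",(pred-NEST)@PX*1e3,(pred-NEST)@PY*1e3)
g=cv2.imread("pics/side3.png").mean(2).astype(int)[222:236,276:294];print(g)
L=lean(40)
leg(p,r,NEST+off+Z*.026,L,8)
E
```

```text
5238.0
1650.0
[287.49408171 308.53837342] [284.50181818 227.16121212]
pred cup [0.5503951  0.05222382 0.03158234]
disc cup [0.54916988 0.05424623] err press 0.5409607727329638 -1.3918007018600096 pred err 2.8486858493788345 -1.9072847529799657
[[ 91  89  80  76  65  52  35  22  20  17  19  17  19  20  19  19  18  19]
 [ 79  76  68  57  45  36  27  29  34  27  21  19  18  20  17  18  18  17]
 [ 51  51  58  67  55  40  28  31  38  35  25  23  19  21  30  74  70  47]
 [ 32  40  38  57  53  32  24  21  20  21  18  18  13  24  73 137 164 166]
 [ 22  30  23  21  24  29  80 117 145 162 143  88  30  28 104 156 211 232]
 [ 28  20  30  43  36  56 142 202 229 236 215 141  61  34 112 140 173 222]
 [ 95  69  59  61  45  60 133 190 208 201 168 117  61  37 136 153 140 192]
 [167 144 111  68  23  11  16  19  22  20  16  14  13  37 156 175 149 150]
 [202 195 162  91   9   9  10  12  10  11   8  15  14  44 159 194 171 145]
 [204 203 178 115  44  10  14  10  12  11  14  11  18  74 164 200 191 166]
 [204 202 184 160 125  70  27  10  10  12   9  49  95 124 167 197 202 192]
 [203 202 195 198 187 153 120 101  94 102 118 140 171 175 183 198 202 204]
 [192 201 201 200 201 201 189 176 171 176 190 199 201 199 201 203 205 206]
 [159 194 201 201 201 200 201 200 201 201 201 202 203 199 201 204 195 188]]
8 rows: [0.04, 0.01, 0.02, -0.0, 0.0, 0.0] end [0.5566 0.047  0.0413] max 0.04
```

Call:
{"op": "jog_arm", "data": {"moves": [0,0,0,0,0,0,0.3,0,0,0,0,0,0,0.3,0,0,0,0,0,0,0.3,0,0,0,0,0,0,0.3,0,0,0,0,0,0,0.3,0,0,0,0,0,0,0.3,0,0,0,0,0,0,0.3,0,0,0,0,0,0,0.3]}}

```text
t: 11.73
eef_pos: [0.5572, 0.0474, 0.0486]
tool_rot: [0.315, 0.368, 0.865, -0.134]
contact_force: [0.4, 0.0, 0.2]
gripper_width: 0.444
grasp_force: 30.3
```

```bash
python3 - <<'E'
from plan import *
from station import read_camera
off=np.array([.00703,-.00835,.0163])
for i in range(4):
    p,r,o=now();print(p,(r.inv()*lean(40)).magnitude()*57)
    c=read_camera("side")["color"]
cv2.imwrite("pics/side4.png",c)
def edges(im,u,v,cols):  # left,right at row v ; bottom at cols
    g=im.mean(2).astype(float)
    def cross(prof,start,step):
        i=start
        while prof[i]<105:i+=step
        a,b=prof[i-step],prof[i];return i-step+step*(105-a)/(b-a)
    l=np.mean([cross(g[y],u,-1) for y in v]);rr=np.mean([cross(g[y],u,1) for y in v]);b=np.mean([cross(g[:,x],v[0],1) for x in cols]);return np.array([l,rr,b])
E0=edges(cv2.imread("pics/side0.png"),287,[311,312],[286,287,288]);E1=edges(c,284,[230,231],[283,284,285]);print(E0,E1)
a=np.linspace(0,6.283,120)
def mod(q,z):
    P=proj("side",np.array([[q[0]+.02*np.cos(t),q[1]+.02*np.sin(t),zz] for zz in(z,z+.022) for t in a]));return np.array([P[:,0].min(),P[:,0].max(),P[:,1].max()])
d=mod(CUP,0)-E0;print("d",d)
z=p[2]-off[2]
s=least_squares(lambda q:mod(q,z)-d-E1,[.55,.055],diff_step=1e-3);print(s.x,s.fun,(s.x-NEST[:2])@PX[:2]*1e3,(s.x-NEST[:2])@PY[:2]*1e3)
x=p-off-NEST;print("tcp-based",x@PX*1e3,x@PY*1e3)
E
```

```text
[0.55717853 0.04742323 0.0486395 ] 0.1474120540340524
[0.55716465 0.04734497 0.04859987] 0.1414298583502101
[0.55718692 0.04727865 0.04858826] 0.1311477191212922
[0.55718372 0.04722493 0.04856904] 0.12903392341003223
[288.80715152 288.94484528 311.90590682] [278.65811274 289.27348748 233.20178935]
d [-7.9914793   5.27239133  4.58613914]
[0.54889671 0.08067898] [ 6.21087469 -6.20809825  0.18488887] -18.726215096068355 16.706281407324596
tcp-based 0.2629221680065002 0.23795223332881155
```

```bash
python3 - <<'E'
from plan import *
off=np.array([.00703,-.00835,.0163]);p,r,o=now()
from scipy.ndimage import map_coordinates
def cross(g,pt,d):
    s=np.arange(0,12,.05);v=map_coordinates(g,[pt[1]+s*d[1],pt[0]+s*d[0]],order=1);return s[np.argmax(v>100)]
def edges(f,u,b0):
    g=cv2.imread(f).mean(2).astype(float);b=np.mean([cross(g,(x,b0),(0,1)) for x in(u-1,u,u+1)])+b0
    L=[];
    for dy in(3.2,2.7,2.2):L.append((u-cross(g,(u,b-dy),(-1,0)),u+cross(g,(u,b-dy),(1,0))))
    return np.r_[np.mean(L,0),b]
E0=edges("pics/side0.png",287.5,314);E1=edges("pics/side4.png",284,231);print(E0,E1)
a=np.linspace(0,6.283,120)
def mod(q,z):
    P=proj("side",np.array([[q[0]+.02*np.cos(t),q[1]+.02*np.sin(t),zz] for zz in(z,z+.022) for t in a]));return np.array([P[:,0].min(),P[:,0].max(),P[:,1].max()])
d=mod(CUP,0)-E0;print("d",d);z=p[2]-off[2]
s=least_squares(lambda q:mod(q,z)-d-E1,[.55,.055],diff_step=1e-3);print(s.x,s.fun,(s.x-NEST[:2])@PX[:2]*1e3,(s.x-NEST[:2])@PY[:2]*1e3)
leg(p,r,NEST+off+Z*.024,lean(40),8)
leg(p,r,NEST+off+Z*.019,lean(40),8)
E
```

```text
[281.96666667 292.56666667 316.28333333] [278.68333333 289.25       233.15      ]
d [-1.15099445  1.65056994  0.20871263]
[0.55013214 0.05456578] [ 1.02214835 -1.0217028   0.03043651] 0.9763473455903229 -0.47610762680414115
8 rows: [0.03, -0.0, 0.04, 0.0, -0.0, 0.0] end [0.5575 0.0469 0.0406] max 0.04
8 rows: [0.05, -0.0, 0.06, 0.0, -0.0, 0.0] end [0.5572 0.0472 0.0361] max 0.06
```

Call:
{"op": "jog_arm", "data": {"moves": [0.05,0,0.06,0,0,0,0.3,0.05,0,0.06,0,0,0,0.3,0.05,0,0.06,0,0,0,0.3,0.05,0,0.06,0,0,0,0.3,0.05,0,0.06,0,0,0,0.3,0.06,0,0.06,0,0,0,0.3,0.06,0,0.05,0,0,0,0.3,0.06,0,0.05,0,0,0,0.3]}}

```text
t: 12.6
eef_pos: [0.5567, 0.0478, 0.0358]
tool_rot: [0.315, 0.368, 0.865, -0.134]
contact_force: [-0.3, 0.3, 0.4]
gripper_width: 0.448
grasp_force: 30.3
```

Call:
{"op": "jog_arm", "data": {"moves": [0,0,0,0,0,0,0.3,0,0,0,0,0,0,0.3,0,0,0,0,0,0,0.3,0,0,0,0,0,0,0.3,0,0,0,0,0,0,0.3,0,0,0,0,0,0,0.3,0,0,0,0,0,0,0.3,0,0,0,0,0,0,0.3]}}

```text
t: 13.27
eef_pos: [0.5567, 0.0478, 0.036]
tool_rot: [0.315, 0.368, 0.865, -0.134]
contact_force: [0.1, -0.5, 0.0]
gripper_width: 0.447
grasp_force: 30.3
```

Call:
{"op": "jog_arm", "data": {"moves": [0.02,0,0.02,0,0,0,0.3,0.02,0,0.02,0,0,0,0.3,0.01,0,0.02,0,0,0,0.3,0,0,0,0,0,0,0.3,0,0,0,0,0,0,0.3,0,0,0,0,0,0,0.65,0,0,0,0,0,0,0.65,0,0,0,0,0,0,0.65]}}

```text
t: 13.93
eef_pos: [0.5568, 0.0477, 0.0345]
tool_rot: [0.315, 0.368, 0.865, -0.134]
contact_force: [0.5, -0.6, 0.1]
gripper_width: 0.647
grasp_force: 0.0
```

Call:
{"op": "jog_arm", "data": {"moves": [0,0,0,0,0,0,0.65,0,0,0,0,0,0,0.65,0,0,0,0,0,0,0.65,0,0,-0.25,0,0,0,0.65,0,0,-0.5,0,0,0,0.65,0,0,-0.75,0,0,0,0.65,0,0,-0.75,0,0,0,0.65,0,0,-0.75,0,0,0,0.65]}}

```text
t: 14.6
eef_pos: [0.5292, 0.0763, 0.0814]
tool_rot: [0.315, 0.368, 0.865, -0.134]
contact_force: [0.3, 0.4, -0.3]
gripper_width: 0.651
grasp_force: 0.0
```

Call:
{"op": "jog_arm", "data": {"moves": [0,0,-0.75,0,0,0,0.65,0,0,-0.75,0,0,0,0.65,0,0,-0.75,0,0,0,0.65,0,0,-0.75,0,0,0,0.65,0,0,-0.75,0,0,0,0.65,0,0,-0.5,0,0,0,0.65,0,0,0,0,0,0,0.65,0,0,0,0,0,0,0.65]}}

```text
t: 15.27
eef_pos: [0.4921, 0.1152, 0.146]
tool_rot: [0.315, 0.367, 0.865, -0.133]
contact_force: [0.4, 0.2, 0.1]
gripper_width: 0.651
grasp_force: 0.0
```

```bash
python3 - <<'E'
from plan import *
from station import read_camera
p,r,o=now();print(p,o["contact_force"])
a=[]
for n,(x,y) in(("side",(250,200)),("side",(260,255))):
    i=read_camera(n)["color"];cv2.imwrite(f"pics/{n}5.png",i);a.append(cv2.resize(i[y:y+60,x:x+60],None,fx=6,fy=6,interpolation=cv2.INTER_CUBIC))
cv2.imwrite("pics/v5.png",np.hstack(a))
# cup silhouette compare
g=i.mean(2).astype(int);print(g[226:246,274:294])
for e in(0,12,18):print(e,proj("side",NEST+Z*(e+5)/1000)+[-.33,.49])
E
```

```text
[0.49212395 0.11517814 0.1460401 ] [0.40359168 0.17247775 0.09939647]
[[129 141 141 140 140 133 121  90  66  68  55  47 103 150 158 152 144 158
  209 231]
 [140 140 140 139 147 118  66  34  15  14  12  10  14  16  73 133 148 142
  171 221]
 [143 150 157 163 166 110  19  12  12  11   9  11  11  11  16  92 155 155
  139 191]
 [171 179 187 197 168  94  20  12  66  85  84  65  44  31  13  80 171 178
  147 148]
 [201 200 200 201 153  71  41 132 179 190 190 179 171 119  33  48 162 194
  169 144]
 [194 202 202 202 150  64  51 168 210 216 218 218 214 146  44  39 156 198
  190 165]
 [170 198 202 201 145  55   9  18  56 102 114 114  91  45  16  31 149 195
  200 190]
 [129 183 202 201 148  61  13  12  11   9  11  12  10  12  14  36 153 196
  202 202]
 [ 94 149 191 200 171 101  24  10  12  15  12  14  12  13  30 104 177 202
  203 204]
 [109 104 157 192 199 165 114  70  24  12  12  11  30  58 116 174 199 203
  193 186]
 [129 109 116 162 193 199 183 150 130 129 130 130 134 146 184 192 185 178
  152 137]
 [138 130 106 114 161 191 200 200 199 201 202 202 192 185 178 152 134 116
  101 102]
 [139 137 125  99 113 169 197 201 202 192 185 177 151 135 116 101 101 106
  111 116]
 [137 137 136 119  95 134 174 182 175 152 134 116 101 101 106 112 116 124
  132 137]
 [135 137 137 133 112 105 125 124 107 100 100 106 112 116 125 132 137 139
  139 140]
 [127 137 137 137 130 110 100 101 106 112 115 125 133 137 140 140 140 139
  139 139]
 [105 132 139 138 138 130 118 115 124 131 136 140 140 140 140 140 139 139
  138 138]
 [ 92 112 134 138 138 139 139 138 139 139 139 139 139 141 141 140 141 140
  138 136]
 [148  97 117 135 140 151 160 154 144 141 141 141 140 140 141 141 138 135
  126 116]
 [214 142  95 124 141 162 173 163 147 141 140 141 140 138 135 128 117 106
   89  72]]
0 [[283.90059972 236.52703095]]
12 [[283.90073214 233.90958038]]
18 [[283.90079795 232.59317947]]
```

View pics/v5.png

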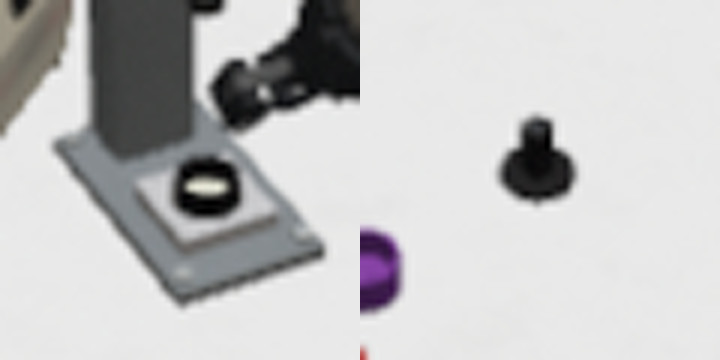

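The cup stands in the nest at side-crop (208,187) and looks level; the cover is untouched at side-crop (537,165). I'll check the cup seating depth and position numerically against the model.

```bash
python3 - <<'E'
from plan import *
B=np.array([-.33,.49]);a=np.linspace(0,6.283,200)
def ring(c,z):return proj("side",np.array([[c[0]+.02*np.cos(t),c[1]+.02*np.sin(t),z] for t in a]))+B
def ext(f,u,r0,r1,c0,c1,bgT,bgB):
    g=cv2.imread(f).mean(2).astype(float);col=g[r0:r1,u-1:u+2].mean(1);print(np.round(col).astype(int).tolist(),r0)
ext("pics/side0.png",287,299,320,0,0,0,0);ext("pics/side5.png",284,220,240,0,0,0,0)
for nm,c,zs in(("bench",CUP,(0,.022)),("nest",NEST,(.024,.040)),("nest tilt/hi",NEST,(.024,.046))):
    lo,hi=ring(c,zs[0]),ring(c,zs[1]);print(nm,"top",hi[:,1].min(),"bot",lo[:,1].max(),"x",lo[:,0].min(),lo[:,0].max(),hi[:,0].min(),hi[:,0].max())
E
```

```text
[230, 230, 226, 172, 22, 12, 13, 79, 191, 236, 237, 228, 162, 18, 11, 13, 12, 71, 182, 229, 230] 299
[138, 138, 139, 140, 140, 120, 57, 12, 11, 78, 187, 218, 111, 11, 14, 12, 130, 202, 185, 134] 220
bench top 301.8904228543191 bot 316.98236571200783 x 280.5150408126742 293.8015202870134 280.4863118387379 293.88718193819153
nest top 225.38676498832223 bot 235.90118342953699 x 278.29163542527084 289.51036228006944 278.2624518048985 289.53989184784797
nest tilt/hi top 224.05604053535217 bot 235.90118342953699 x 278.29163542527084 289.51036228006944 278.2514304636262 289.55104184205635
```

```bash
python3 - <<'E'
from plan import *
p,r,o=now();L=lean(40);g=COV+.009*PX+Z*.024
p,r=leg(p,r,g-.07*L.as_matrix()[:,2],L,16)
p,r=leg(p,r,g,L,8)
E
```

```text
16 rows: [0.55, 0.32, -0.19, 0.0, -0.0, 0.0] end [0.4452 0.3104 0.0785] max 0.55
8 rows: [-0.0, 0.0, 0.45, 0.0, -0.0, 0.0] end [0.4772 0.277  0.0234] max 0.45
```

Call:
{"op": "jog_arm", "data": {"moves": [0.55,0.32,-0.19,0,0,0,0.65,0.55,0.32,-0.19,0,0,0,0.65,0.55,0.32,-0.19,0,0,0,0.65,0.55,0.32,-0.19,0,0,0,0.65,0.55,0.32,-0.19,0,0,0,0.65,0.55,0.32,-0.19,0,0,0,0.65,0.55,0.32,-0.19,0,0,0,0.65,0.55,0.32,-0.19,0,0,0,0.65]}}

```text
t: 16.03
eef_pos: [0.4681, 0.2145, 0.1116]
tool_rot: [0.314, 0.367, 0.865, -0.134]
contact_force: [-0.1, -1.2, 0.2]
gripper_width: 0.645
grasp_force: 0.0
```

Call:
{"op": "jog_arm", "data": {"moves": [0.55,0.32,-0.19,0,0,0,0.65,0.55,0.32,-0.19,0,0,0,0.65,0.55,0.32,-0.19,0,0,0,0.65,0.55,0.32,-0.19,0,0,0,0.65,0.55,0.32,-0.19,0,0,0,0.65,0.55,0.32,-0.19,0,0,0,0.65,0.55,0.32,-0.19,0,0,0,0.65,0.55,0.32,-0.19,0,0,0,0.65]}}

```text
t: 16.7
eef_pos: [0.4449, 0.3123, 0.0786]
tool_rot: [0.315, 0.368, 0.865, -0.134]
contact_force: [-0.1, 0.4, -0.0]
gripper_width: 0.651
grasp_force: 0.0
```

Call:
{"op": "jog_arm", "data": {"moves": [0,0,0.45,0,0,0,0.65,0,0,0.45,0,0,0,0.65,0,0,0.45,0,0,0,0.65,0,0,0.45,0,0,0,0.65,0,0,0.45,0,0,0,0.65,0,0,0.45,0,0,0,0.65,0,0,0.45,0,0,0,0.65,0,0,0.35,0,0,0,0.65]}}

```text
t: 17.37
eef_pos: [0.4769, 0.2776, 0.0246]
tool_rot: [0.315, 0.368, 0.865, -0.134]
contact_force: [0.4, 0.5, 0.2]
gripper_width: 0.648
grasp_force: 0.0
```

Call:
{"op": "jog_arm", "data": {"moves": [0,0,0,0,0,0,0.65,0,0,0,0,0,0,0.65,0,0,0,0,0,0,0.1,0,0,0,0,0,0,0.1,0,0,0,0,0,0,0.1,0,0,0,0,0,0,0.1,0,0,0,0,0,0,0.1,0,0,0,0,0,0,0.1], "grip_force": 30}}

```text
t: 18.03
eef_pos: [0.4763, 0.2792, 0.0257]
tool_rot: [0.315, 0.368, 0.865, -0.133]
contact_force: [-0.1, 1.5, 2.8]
gripper_width: 0.197
grasp_force: 30.5
```

Call:
{"op": "jog_arm", "data": {"moves": [0,0,0,0,0,0,0.1,0,0,0,0,0,0,0.1,0,0,0,0,0,0,0.1,0,0,0,0,0,0,0.1,0,0,0,0,0,0,0.1,0,0,0,0,0,0,0.1,0,0,0,0,0,0,0.1,0,0,0,0,0,0,0.1]}}

```text
t: 18.7
eef_pos: [0.4764, 0.2791, 0.0257]
tool_rot: [0.315, 0.368, 0.865, -0.133]
contact_force: [-1.7, 2.3, 5.2]
gripper_width: 0.199
grasp_force: 30.7
```

```bash
python3 - <<'E'
from plan import *
p,r,o=now();off=p-COV;print(off.tolist(),off@PX,off@PY,o["gripper_width"],np.degrees((r.inv()*lean(40)).magnitude()))
L=lean(40)
p,r=leg(p,r,p+Z*.1,L,8)
p,r=leg(p,r,NEST-.11*PX+off+Z*.10,L,16)
p,r=leg(p,r,NEST+off+Z*.05,L,8)
E
```

```text
[0.005108113247100754, -0.004565038033833124, 0.025694490161505996] 0.0068304086079148795 0.0005271730688033256 0.19860236675474946 0.15398504506135363
8 rows: [-0.4, 0.0, -0.48, 0.0, -0.0, 0.0] end [0.4762 0.2793 0.1257] max 0.48
16 rows: [-0.26, -0.32, 0.22, 0.0, -0.0, 0.0] end [0.4781 0.1298 0.1251] max 0.32
8 rows: [-0.33, 0.0, 0.68, 0.0, -0.0, 0.0] end [0.5547 0.0503 0.0757] max 0.68
```

Call:
{"op": "jog_arm", "data": {"moves": [-0.4,0,-0.48,0,0,0,0.1,-0.4,0,-0.48,0,0,0,0.1,-0.4,0,-0.48,0,0,0,0.1,-0.4,0,-0.48,0,0,0,0.1,-0.4,0,-0.48,0,0,0,0.1,-0.4,0,-0.48,0,0,0,0.1,-0.4,0,-0.48,0,0,0,0.1,-0.4,0,-0.48,0,0,0,0.1]}}

```text
t: 19.37
eef_pos: [0.4762, 0.279, 0.1269]
tool_rot: [0.315, 0.368, 0.865, -0.134]
contact_force: [-0.3, 0.4, -1.0]
gripper_width: 0.2
grasp_force: 30.3
```

Call:
{"op": "jog_arm", "data": {"moves": [-0.26,-0.32,0.22,0,0,0,0.1,-0.26,-0.32,0.22,0,0,0,0.1,-0.26,-0.32,0.22,0,0,0,0.1,-0.26,-0.32,0.22,0,0,0,0.1,-0.26,-0.32,0.22,0,0,0,0.1,-0.26,-0.32,0.22,0,0,0,0.1,-0.26,-0.32,0.22,0,0,0,0.1,-0.26,-0.32,0.22,0,0,0,0.1]}}

```text
t: 20.03
eef_pos: [0.477, 0.203, 0.1249]
tool_rot: [0.314, 0.368, 0.865, -0.134]
contact_force: [-0.4, -0.5, -0.3]
gripper_width: 0.194
grasp_force: 30.3
```

Call:
{"op": "jog_arm", "data": {"moves": [-0.26,-0.32,0.22,0,0,0,0.1,-0.26,-0.32,0.22,0,0,0,0.1,-0.26,-0.32,0.22,0,0,0,0.1,-0.26,-0.32,0.22,0,0,0,0.1,-0.26,-0.32,0.22,0,0,0,0.1,-0.26,-0.32,0.22,0,0,0,0.1,-0.26,-0.32,0.22,0,0,0,0.1,-0.26,-0.32,0.22,0,0,0,0.1]}}

```text
t: 20.7
eef_pos: [0.478, 0.1285, 0.1249]
tool_rot: [0.315, 0.368, 0.865, -0.134]
contact_force: [-0.6, -0.2, -0.9]
gripper_width: 0.196
grasp_force: 30.3
```

Call:
{"op": "jog_arm", "data": {"moves": [-0.33,0,0.68,0,0,0,0.1,-0.33,0,0.68,0,0,0,0.1,-0.33,0,0.68,0,0,0,0.1,-0.33,0,0.68,0,0,0,0.1,-0.33,0,0.68,0,0,0,0.1,-0.33,0,0.68,0,0,0,0.1,-0.33,0,0.68,0,0,0,0.1,-0.33,0,0.68,0,0,0,0.1]}}

```text
t: 21.37
eef_pos: [0.5549, 0.049, 0.0752]
tool_rot: [0.315, 0.368, 0.865, -0.134]
contact_force: [0.3, -0.0, -0.3]
gripper_width: 0.197
grasp_force: 30.3
```

Call:
{"op": "jog_arm", "data": {"moves": [0,0,0,0,0,0,0.1,0,0,0,0,0,0,0.1,0,0,0,0,0,0,0.1,0,0,0,0,0,0,0.1,0,0,0,0,0,0,0.1,0,0,0,0,0,0,0.1,0,0,0,0,0,0,0.1,0,0,0,0,0,0,0.1]}}

```text
t: 22.03
eef_pos: [0.5546, 0.0502, 0.0756]
tool_rot: [0.315, 0.368, 0.865, -0.134]
contact_force: [0.3, 0.4, -0.3]
gripper_width: 0.195
grasp_force: 30.3
```

```bash
python3 - <<'E'
from plan import *
from station import read_camera
p,r,o=now();off=np.array([0.0051081,-0.004565,0.0256945]);x=p-off-NEST;print(p,"err",x@PX*1e3,x@PY*1e3,x[2]*1e3,o["gripper_width"],o["contact_force"])
c=read_camera("side")["color"];cv2.imwrite("pics/side6.png",c)
cv2.imwrite("pics/v6.png",cv2.resize(c[205:250,260:320],None,fx=13,fy=13,interpolation=cv2.INTER_CUBIC))
print(c.mean(2).astype(int)[214:238,274:296])
B=np.array([-.33,.49])
for nm,C0,z in(("flange",x*0+NEST+[0,0,0],x[2]),):
  a=np.linspace(0,6.283,200);c0=p-off
  P=proj("side",np.array([[c0[0]+.02*np.cos(t),c0[1]+.02*np.sin(t),c0[2]+zz] for zz in(.005,.011) for t in a]))+B;print("pred flange x",P[:,0].min(),P[:,0].max(),"bottom",P[:,1].max())
E
```

```text
[0.55455527 0.05023969 0.07557235] err 0.32981487153948785 -0.8051217140259256 49.877848298583885 0.19462063868617124 [ 0.31105756  0.36741858 -0.31978207]
[[ 46  38  41  56  77  78  78  79  78  60  34  24  21  20  20  19  19  19
   18  18  27  36]
 [ 37  40  59  68  75  81  81  81  75  51  25  21  23  21  20  19  19  18
   17  18  18  20]
 [ 46  54  80  85  82  77  73  71  55  32  18  19  20  17  19  18  19  20
   19  20  17  16]
 [ 57  56  78  82  73  63  54  45  38  32  23  26  23  20  19  20  19  19
   16  20  17  17]
 [ 64  51  64  66  48  56  57  47  44  39  29  31  29  22  20  19 104 124
   85  34  17  18]
 [ 67  53  35  39  39  49  60  50  38  31  24  22  21  16  21  76 182 212
  184 160 136 119]
 [ 67  54  34  29  30  30  37  31  24  22  21  22  17  24  80 163 221 232
  232 233 222 210]
 [ 67  59  44  32  22  17  21  36  49  39  24  16  16  30 118 210 232 233
  233 233 233 233]
 [ 68  69  63  53  40  28  41  61  64  47  23  15  18  28  91 178 224 232
  232 233 233 234]
 [ 69  68  69  68  58  37  56  63  45  23  10  14  19  29  34  84 201 232
  233 234 234 234]
 [ 68  75  79 
[... 665 characters left out ...]
1 169 210 216 219 218 215 147  44  37 158 199
  191 165 144 160]
 [170 199 204 202 146  55  13  17  57 103 115 114  91  46  17  33 150 195
  201 191 165 144]
 [130 183 203 201 149  61  12   8  11  12  11  13  11  13  13  35 154 198
  202 203 191 166]
 [ 94 149 191 201 173 102  24  12  13  11  13  12  13  14  31 104 177 203
  203 204 204 184]
 [109 103 158 193 200 165 114  70  22  13   8  10  30  58 115 176 200 204
  193 186 179 154]
 [128 109 115 161 193 201 184 151 132 129 130 132 135 147 185 193 186 178
  152 137 116 101]
 [138 129 107 115 162 193 200 200 201 202 202 204 194 186 179 153 136 117
  101 102 106 110]]
pred flange x 278.3812285089927 289.73258737052294 bottom 228.89215861969694
```

View pics/v6.png

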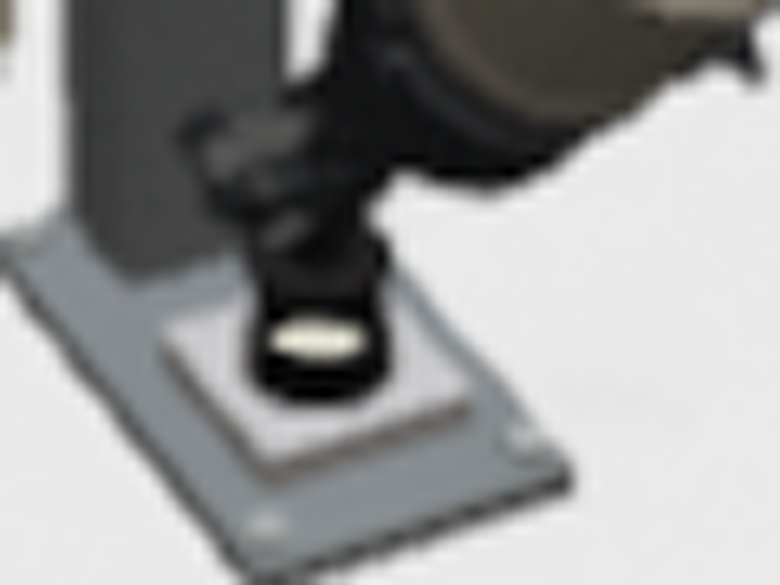

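The cover is held level over the cup, flange spanning columns 278.7–289.5 and cup 278.6–289.3, so they are aligned within about 1 mm. Lowering in steps.

Call:
{"op": "jog_arm", "data": {"moves": [0.06,0,0.07,0,0,0,0.1,0.06,0,0.07,0,0,0,0.1,0.06,0,0.07,0,0,0,0.1,0.06,0,0.07,0,0,0,0.1,0.06,0,0.07,0,0,0,0.1,0.05,0,0.07,0,0,0,0.1,0.05,0,0.06,0,0,0,0.1,0.05,0,0.06,0,0,0,0.1]}}

```text
t: 22.75
eef_pos: [0.5546, 0.0499, 0.0612]
tool_rot: [0.315, 0.368, 0.865, -0.134]
contact_force: [0.4, -1.0, -0.2]
gripper_width: 0.195
grasp_force: 30.3
```

Call:
{"op": "jog_arm", "data": {"moves": [0,0,0,0,0,0,0.1,0,0,0,0,0,0,0.1,0,0,0,0,0,0,0.1,0,0,0,0,0,0,0.1,0,0,0,0,0,0,0.1,0,0,0,0,0,0,0.1,0,0,0,0,0,0,0.1,0,0,0,0,0,0,0.1]}}

```text
t: 23.42
eef_pos: [0.5546, 0.0499, 0.0614]
tool_rot: [0.315, 0.368, 0.865, -0.134]
contact_force: [0.4, -0.5, -1.0]
gripper_width: 0.194
grasp_force: 30.3
```

Call:
{"op": "jog_arm", "data": {"moves": [0.02,0,0.02,0,0,0,0.1,0.01,0,0.02,0,0,0,0.1,0,0,0,0,0,0,0.1,0,0,0,0,0,0,0.1,0,0,0,0,0,0,0.3,0,0,0,0,0,0,0.4,0,0,0,0,0,0,0.5,0,0,0,0,0,0,0.6]}}

```text
t: 24.08
eef_pos: [0.5545, 0.0498, 0.0602]
tool_rot: [0.314, 0.368, 0.865, -0.134]
contact_force: [0.4, 0.2, -0.8]
gripper_width: 0.592
grasp_force: 0.0
```

Call:
{"op": "jog_arm", "data": {"moves": [0,0,0,0,0,0,0.65,0,0,0,0,0,0,0.65,0,0,-0.25,0,0,0,0.65,0,0,-0.5,0,0,0,0.65,0,0,-0.75,0,0,0,0.65,0,0,-0.75,0,0,0,0.65,0,0,-0.75,0,0,0,0.65,0,0,-0.75,0,0,0,0.65]}}

```text
t: 24.75
eef_pos: [0.5205, 0.0855, 0.119]
tool_rot: [0.315, 0.367, 0.865, -0.134]
contact_force: [-0.2, -0.1, -0.1]
gripper_width: 0.654
grasp_force: 0.0
```

Call:
{"op": "jog_arm", "data": {"moves": [0,0,-0.75,0,0,0,0.65,0,0,-0.75,0,0,0,0.65,0,0,-0.75,0,0,0,0.65,0,0,-0.75,0,0,0,0.65,0,0,-0.75,0,0,0,0.65,0,0,-0.75,0,0,0,0.65,0,0,-0.25,0,0,0,0.65,0,0,0,0,0,0,0.65]}}

```text
t: 25.42
eef_pos: [0.4787, 0.13, 0.192]
tool_rot: [0.315, 0.367, 0.865, -0.132]
contact_force: [-0.1, -0.1, 0.0]
gripper_width: 0.656
grasp_force: 0.0
```

```bash
python3 - <<'E'
from plan import *
from station import read_camera
p,r,o=now();print(p,o["contact_force"],np.round(o["q"],2))
c=read_camera("side")["color"];cv2.imwrite("pics/side7.png",c);g=c.mean(2).astype(int);print(g[210:240,274:296])
B=np.array([-.33,.49]);a=np.linspace(0,6.283,200)
def ext(rad,z0,z1):
  P=proj("side",np.array([[NEST[0]+rad*np.cos(t),NEST[1]+rad*np.sin(t),z] for z in(z0,z1) for t in a]))+B;return np.round([P[:,0].min(),P[:,0].max(),P[:,1].min(),P[:,1].max()],2)
print("hub",ext(.009,.046,.076),"flange",ext(.02,.040,.046),"cup",ext(.02,.024,.04))
E
```

```text
[0.47868796 0.13004198 0.19199919] [-0.09756929 -0.0966512   0.03298892] [-0.23  0.33 -0.7   2.18  1.03  1.15 -0.82]
[[ 65  66  66  65  66  67  66  67 165 223 232 232 232 232 220 147  47  19
   16  19  19  22]
 [ 65  65  65  64  65  66  67  68 165 223 232 231 231 232 231 180  77  18
   20  32  41  33]
 [ 66  66  66  67  68  66  67  69 165 223 232 231 231 232 231 208 121  29
   40  59  72 131]
 [ 66  66  66  67  68  66  67  68 165 223 232 232 232 231 231 232 195 130
   86  97 150 215]
 [ 66  65  65  68  67  67  68  69 165 224 232 232 232 232 232 231 231 215
  177 181 222 232]
 [ 66  66  66  67  67  67  68  67 161 222 233 232 232 231 231 231 231 232
  232 232 232 232]
 [ 66  66  66  66  67  67  67  67 137 202 228 232 232 232 232 231 231 232
  232 232 232 232]
 [ 67  67  65  67  67  67  67  67 102 154 211 230 231 231 231 232 232 232
  231 231 232 232]
 [ 67  67  67  66  68  67  67  67 106 132 168 213 229 231 231 231 231 231
  231 231 231 231]
 [ 68  66  66  67  67  67  67  68  95 113  99 147 216 231 231 231 231 230
  231 231 232 231]
 [ 66  68  68  66  68  67  68  66  63  63  60  55 165
[... 1212 characters left out ...]
3  14  35 152 196
  200 202 191 165]
 [ 92 148 190 199 171 100  25  14  12   8  14  13  13  15  31 104 176 201
  202 203 202 181]
 [109 102 156 191 198 164 113  68  25  10  11  13  30  58 115 173 199 202
  193 186 178 151]
 [127 108 115 161 192 200 182 149 130 129 129 129 134 146 183 191 185 177
  151 135 117 101]
 [138 129 105 113 159 190 198 199 199 200 201 201 191 184 177 151 134 116
  102 100 105 111]
 [137 137 124  99 112 168 196 201 201 191 184 176 152 134 115 101 101 105
  111 115 123 130]
 [136 135 137 118  95 134 173 181 175 151 135 116 101 100 105 111 115 124
  131 136 138 138]]
hub [281.33 286.47 219.19 229.07] flange [278.25 289.55 224.06 232.35] cup [278.26 289.54 225.39 235.9 ]
```

```bash
python3 - <<'E'
from plan import *
p,r,o=now();D=down(43.8)
H=lambda q:press(35-125*np.cos(np.radians(65)-q),105,228+125*np.sin(np.radians(65)-q))
print(H(0),H(1.45))
print("tri outer end",tri(np.array([240,150])+np.array([33.5,106.5])/6-.5-[-.33,.49],np.array([214,155])+np.array([414.5,63.5])/6-.5-[.26,.23]),press(-17.8,141,341.3))
p,r=leg(p,r,[.46,.15,.42],D,32)
p,r=leg(p,r,H(0)+Z*.05,D,16)
p,r=leg(p,r,H(0)-Z*.018,D,8)
E
```

```text
[0.61324579 0.14114206 0.34128847] [0.56756331 0.18877931 0.18920924]
tri outer end (array([0.64281671, 0.16613049, 0.34353759]), array([ 0.07002779,  0.015087  , -0.01355244, -0.07154216])) [0.63924804 0.16603952 0.3413    ]
32 rows: [-0.1, 0.04, -0.35, 0.25, 0.24, 0.67] end [0.461  0.1474 0.4195] max 0.67
16 rows: [0.33, 0.34, 0.08, -0.0, 0.01, 0.0] end [0.6124 0.1422 0.3929] max 0.34
8 rows: [0.0, 0.01, 0.43, -0.0, 0.0, 0.0] end [0.6133 0.141  0.3241] max 0.43
```

Call:
{"op": "jog_arm", "data": {"moves": [-0.1,0.04,-0.35,0.25,0.24,0.67,0.65,-0.1,0.04,-0.35,0.25,0.24,0.67,0.65,-0.1,0.04,-0.35,0.25,0.24,0.67,0.65,-0.1,0.04,-0.35,0.25,0.24,0.67,0.65,-0.1,0.04,-0.35,0.25,0.24,0.67,0.65,-0.1,0.04,-0.35,0.25,0.24,0.67,0.65,-0.1,0.04,-0.35,0.25,0.24,0.67,0.65,-0.1,0.04,-0.35,0.25,0.24,0.67,0.65]}}

```text
t: 26.13
eef_pos: [0.4701, 0.1463, 0.2449]
tool_rot: [0.249, 0.552, 0.788, -0.109]
contact_force: [-0.3, 0.1, 0.4]
gripper_width: 0.651
grasp_force: 0.0
```

Call:
{"op": "jog_arm", "data": {"moves": [-0.1,0.04,-0.35,0.25,0.24,0.67,0.65,-0.1,0.04,-0.35,0.25,0.24,0.67,0.65,-0.1,0.04,-0.35,0.25,0.24,0.67,0.65,-0.1,0.04,-0.35,0.25,0.24,0.67,0.65,-0.1,0.04,-0.35,0.25,0.24,0.67,0.65,-0.1,0.04,-0.35,0.25,0.24,0.67,0.65,-0.1,0.04,-0.35,0.25,0.24,0.67,0.65,-0.1,0.04,-0.35,0.25,0.24,0.67,0.65]}}

```text
t: 26.8
eef_pos: [0.4667, 0.1563, 0.3023]
tool_rot: [0.173, 0.711, 0.677, -0.078]
contact_force: [0.1, -0.4, -0.0]
gripper_width: 0.65
grasp_force: 0.0
```

Call:
{"op": "jog_arm", "data": {"moves": [-0.1,0.04,-0.35,0.25,0.24,0.67,0.65,-0.1,0.04,-0.35,0.25,0.24,0.67,0.65,-0.1,0.04,-0.35,0.25,0.24,0.67,0.65,-0.1,0.04,-0.35,0.25,0.24,0.67,0.65,-0.1,0.04,-0.35,0.25,0.24,0.67,0.65,-0.1,0.04,-0.35,0.25,0.24,0.67,0.65,-0.1,0.04,-0.35,0.25,0.24,0.67,0.65,-0.1,0.04,-0.35,0.25,0.24,0.67,0.65]}}

```text
t: 27.47
eef_pos: [0.4652, 0.1562, 0.3608]
tool_rot: [0.089, 0.838, 0.536, -0.044]
contact_force: [0.1, -0.5, 0.1]
gripper_width: 0.654
grasp_force: 0.0
```

Call:
{"op": "jog_arm", "data": {"moves": [-0.1,0.04,-0.35,0.25,0.24,0.67,0.65,-0.1,0.04,-0.35,0.25,0.24,0.67,0.65,-0.1,0.04,-0.35,0.25,0.24,0.67,0.65,-0.1,0.04,-0.35,0.25,0.24,0.67,0.65,-0.1,0.04,-0.35,0.25,0.24,0.67,0.65,-0.1,0.04,-0.35,0.25,0.24,0.67,0.65,-0.1,0.04,-0.35,0.25,0.24,0.67,0.65,-0.1,0.04,-0.35,0.25,0.24,0.67,0.65]}}

```text
t: 28.13
eef_pos: [0.4614, 0.146, 0.4182]
tool_rot: [0.001, 0.928, 0.372, -0.008]
contact_force: [-0.5, 0.6, -0.6]
gripper_width: 0.651
grasp_force: 0.0
```

```bash
python3 - <<'E'
from plan import *
p,r,o=now();D=down(43.8);print(p,np.round(o["q"],2))
H=press(35-125*np.cos(np.radians(65)),105,228+125*np.sin(np.radians(65)))
p,r=leg(p,r,H+Z*.05,D,16)
p,r=leg(p,r,H-Z*.018,D,8)
E
```

```text
[0.46140989 0.14603115 0.41820586] [ 0.07  0.07 -0.54  1.68  0.04  1.41 -1.28]
16 rows: [0.33, 0.34, 0.08, -0.0, 0.01, -0.0] end [0.6127 0.14   0.3911] max 0.34
8 rows: [0.01, -0.0, 0.42, -0.01, 0.01, -0.01] end [0.6137 0.1411 0.3239] max 0.42
```

Call:
{"op": "jog_arm", "data": {"moves": [0.33,0.34,0.08,0,0.01,0,0.65,0.33,0.34,0.08,0,0.01,0,0.65,0.33,0.34,0.08,0,0.01,0,0.65,0.33,0.34,0.08,0,0.01,0,0.65,0.33,0.34,0.08,0,0.01,0,0.65,0.33,0.34,0.08,0,0.01,0,0.65,0.33,0.34,0.08,0,0.01,0,0.65,0.33,0.34,0.08,0,0.01,0,0.65]}}

```text
t: 28.8
eef_pos: [0.538, 0.1445, 0.4049]
tool_rot: [0.001, 0.928, 0.374, -0.005]
contact_force: [-0.2, 0.7, 0.8]
gripper_width: 0.648
grasp_force: 0.0
```

Call:
{"op": "jog_arm", "data": {"moves": [0.33,0.34,0.08,0,0.01,0,0.65,0.33,0.34,0.08,0,0.01,0,0.65,0.33,0.34,0.08,0,0.01,0,0.65,0.33,0.34,0.08,0,0.01,0,0.65,0.33,0.34,0.08,0,0.01,0,0.65,0.33,0.34,0.08,0,0.01,0,0.65,0.33,0.34,0.08,0,0.01,0,0.65,0.33,0.34,0.08,0,0.01,0,0.65]}}

```text
t: 29.47
eef_pos: [0.6136, 0.1416, 0.392]
tool_rot: [-0.0, 0.928, 0.373, -0.002]
contact_force: [-0.3, 0.4, 0.1]
gripper_width: 0.648
grasp_force: 0.0
```

Call:
{"op": "jog_arm", "data": {"moves": [0.01,0,0.42,0,0,0,0.65,0.01,0,0.42,0,0,0,0.65,0.01,0,0.42,0,0,0,0.65,0.01,0,0.42,0,0,0,0.65,0.01,0,0.42,0,0,0,0.65,0.01,0,0.42,0,0,0,0.65,0.01,0,0.42,0,0,0,0.65,0.01,0,0.42,0,0,0,0.65]}}

```text
t: 30.13
eef_pos: [0.6134, 0.1427, 0.3242]
tool_rot: [-0.0, 0.928, 0.373, -0.002]
contact_force: [0.3, -0.1, 0.6]
gripper_width: 0.653
grasp_force: 0.0
```

```bash
python3 - <<'E'
from plan import *
p,r,o=now();print(p,o["contact_force"],o["joint_vel"].round(2));x=p-NEST;print("TCP in press",x@PX*1e3,x@PY*1e3)
E
```

```text
[0.61342174 0.14274695 0.32415276] [ 0.33257688 -0.06683752  0.62631194] [-0.    0.06  0.01  0.14  0.04 -0.19 -0.03]
TCP in press -18.863843787337125 106.23780950292266
```

Close on the bar.

Call:
{"op": "jog_arm", "data": {"moves": [0,0,0,0,0,0,0.4,0,0,0,0,0,0,0.3,0,0,0,0,0,0,0.2,0,0,0,0,0,0,0.05,0,0,0,0,0,0,0.05,0,0,0,0,0,0,0.05,0,0,0,0,0,0,0.05,0,0,0,0,0,0,0.05], "grip_force": 60}}

```text
t: 30.8
eef_pos: [0.6147, 0.1418, 0.3256]
tool_rot: [0.0, 0.928, 0.373, -0.001]
contact_force: [3.9, -3.7, -0.2]
gripper_width: 0.152
grasp_force: 58.4
```

```bash
python3 - <<'E'
from plan import *
p,r,o=now();print(p,o["contact_force"],o["gripper_width"],o["grasp_force"])
M=r.as_matrix()
# rows along the circle for q from 0 to 1.47 in 24 rows ; deltas in tool units
q=np.linspace(0,1.48,25);th=np.radians(65)-q
pts=np.c_[35-125*np.cos(th),th*0,228+125*np.sin(th)]/1000
d=np.diff(pts,axis=0);W=d[:,:1]*PX+d[:,2:]*Z
print(np.round(W@M/.02,2).tolist())
E
```

```text
[0.61467446 0.14179097 0.32564016] [ 3.85746928 -3.67979335 -0.19175064] 0.1520267421762128 58.447399735450745
[[0.0, -0.34, 0.17], [0.0, -0.33, 0.19], [0.0, -0.32, 0.21], [0.0, -0.31, 0.23], [0.0, -0.29, 0.25], [0.0, -0.28, 0.27], [0.0, -0.26, 0.29], [0.0, -0.24, 0.3], [0.0, -0.22, 0.32], [0.0, -0.2, 0.33], [0.0, -0.18, 0.34], [0.0, -0.16, 0.35], [0.0, -0.14, 0.36], [0.0, -0.11, 0.37], [0.0, -0.09, 0.37], [0.0, -0.07, 0.38], [0.0, -0.04, 0.38], [0.0, -0.02, 0.38], [0.0, 0.0, 0.39], [0.0, 0.03, 0.38], [0.0, 0.05, 0.38], [0.0, 0.07, 0.38], [0.0, 0.1, 0.37], [0.0, 0.12, 0.37]]
```

Call:
{"op": "jog_arm", "data": {"moves": [0,-0.34,0.17,0,0,0,0.05,0,-0.33,0.19,0,0,0,0.05,0,-0.32,0.21,0,0,0,0.05,0,-0.31,0.23,0,0,0,0.05,0,-0.29,0.25,0,0,0,0.05,0,-0.28,0.27,0,0,0,0.05,0,-0.26,0.29,0,0,0,0.05,0,-0.24,0.3,0,0,0,0.05]}}

```text
t: 31.47
eef_pos: [0.5843, 0.1749, 0.2897]
tool_rot: [0.002, 0.928, 0.372, 0.002]
contact_force: [7.4, -5.7, 8.4]
gripper_width: 0.154
grasp_force: 60.0
```

```bash
cat > lev.py <<'E'
from plan import *
from station import read_camera
p,r,o=now();c=press(35,105,228);v=p+Z*.0157-c;x=v@PX;z=v[2]
print("press",(p-NEST)@PX*1e3,(p-NEST)@PY*1e3,p[2]*1e3,"lever est by angle",np.radians(65)-np.arctan2(z,-x),"radius",np.hypot(x,z),"F px,py,z",o["contact_force"]@PX,o["contact_force"]@PY,o["contact_force"][2],o["gripper_width"])
E
python3 lev.py
```

```text
press -62.26496773735381 107.45003654565335 289.69572765477886 lever est by angle 0.46233798257680425 radius 0.1243003322930441 F px,py,z 9.256682133957487 1.4251346493947246 8.434296827540917 0.15425639374495737
```

Call:
{"op": "jog_arm", "data": {"moves": [0,-0.22,0.32,0,0,0,0.05,0,-0.2,0.33,0,0,0,0.05,0,-0.18,0.34,0,0,0,0.05,0,-0.16,0.35,0,0,0,0.05,0,-0.14,0.36,0,0,0,0.05,0,-0.11,0.37,0,0,0,0.05,0,-0.09,0.37,0,0,0,0.05,0,-0.07,0.38,0,0,0,0.05]}}

```text
t: 32.13
eef_pos: [0.5681, 0.1923, 0.2337]
tool_rot: [0.002, 0.928, 0.372, 0.002]
contact_force: [4.7, -7.2, 13.5]
gripper_width: 0.149
grasp_force: 65.6
```

```bash
python3 lev.py
```

```text
press -86.00942068296509 107.8269123768704 233.71943985185246 lever est by angle 0.9592722495309615 radius 0.12289048904449014 F px,py,z 8.438864949202515 -1.5516651611510528 13.536001095991429 0.14941122543135063
```

Call:
{"op": "jog_arm", "data": {"moves": [0,-0.04,0.38,0,0,0,0.05,0,-0.02,0.38,0,0,0,0.05,0,0,0.39,0,0,0,0.05,0,0.03,0.38,0,0,0,0.05,0,0.05,0.38,0,0,0,0.05,0,0.07,0.38,0,0,0,0.05,0,0.08,0.3,0,0,0,0.05,0,0,0,0,0,0,0.05]}}

```text
t: 32.8
eef_pos: [0.5684, 0.192, 0.1811]
tool_rot: [-0.0, 0.928, 0.373, 0.001]
contact_force: [0.2, -1.8, 13.6]
gripper_width: 0.151
grasp_force: 70.3
```

```bash
python3 lev.py
```

```text
press -85.5768891801062 107.8394089781885 181.0594252258667 lever est by angle 1.3879819024692395 radius 0.12455825832344411 F px,py,z 1.4084066685875933 -1.0774158510088774 13.598232166022923 0.15090816469756294
```

Call:
{"op": "jog_arm", "data": {"moves": [0,0.03,0.08,0,0,0,0.05,0,0.03,0.08,0,0,0,0.05,0,0.03,0.08,0,0,0,0.05,0,0.03,0.08,0,0,0,0.05,0,0.03,0.08,0,0,0,0.05,0,0,0,0,0,0,0.05,0,0,0,0,0,0,0.05,0,0,0,0,0,0,0.05]}}

```text
t: 33.47
eef_pos: [0.5694, 0.1909, 0.1738]
tool_rot: [-0.001, 0.928, 0.374, 0.0]
contact_force: [-3.0, -1.0, 14.4]
gripper_width: 0.151
grasp_force: 71.5
```

```bash
python3 lev.py
```

```text
press -84.04186674757078 107.81733565810322 173.7568292165314 lever est by angle 1.4475905117866763 radius 0.12512610460167786 F px,py,z -1.4058946895672992 -2.8546200259295773 14.414298126311364 0.15091994616198331
```

Call:
{"op": "jog_arm", "data": {"moves": [0,0.02,0.06,0,0,0,0.05,0,0.02,0.06,0,0,0,0.05,0,0.02,0.06,0,0,0,0.05,0,0,0,0,0,0,0.05,0,0,0,0,0,0,0.05,0,0,0,0,0,0,0.05,0,0,0,0,0,0,0.05,0,0,0,0,0,0,0.05]}}

```text
t: 34.13
eef_pos: [0.5701, 0.1902, 0.1705]
tool_rot: [-0.001, 0.928, 0.374, 0.0]
contact_force: [-2.8, -0.4, 17.0]
gripper_width: 0.152
grasp_force: 71.8
```

```bash
python3 lev.py; python3 - <<'E'
from plan import *
p,r,o=now()
from station import read_camera
c=read_camera("side")["color"];cv2.imwrite("pics/side8.png",c);print(c.mean(2).astype(int)[206:237,276:294])
# reverse rows
M=r.as_matrix();q=np.linspace(1.45,-.02,33);th=np.radians(65)-q
pts=np.c_[35-125*np.cos(th),th*0,228+125*np.sin(th)]/1000
d=np.diff(pts,axis=0);W=d[:,:1]*PX+d[:,2:]*Z
print(np.round(W@M/.02,2).tolist())
E
```

```text
press -83.07183458915463 107.85533391051106 170.51736116006663 lever est by angle 1.4745865313408033 radius 0.12524674459512716 F px,py,z -1.6646716148787046 -2.294316983100801 17.04062873523459 0.15178323524788
[[ 87  57  33  47  90 139 174 170 124  96 177 227 234 233 232 233 233 233]
 [ 57  40  25  46  75 109 143 161 122  84 176 226 234 233 233 233 234 233]
 [ 37  25  30  53  61  65  70  82  60  45 165 225 234 234 234 233 234 234]
 [ 27  21  32  39  33  28  28  27  27  24 136 218 233 234 234 234 234 234]
 [ 22  21  27  29  27  26  24  24  21  19 122 214 234 234 234 234 234 234]
 [ 18  22  25  24  21  18  17  15  20  30 157 223 234 234 234 234 234 233]
 [ 19  21  20  18  15  24  29  47  59  71 172 226 234 233 234 234 234 232]
 [ 15  16  22  25  39  49  61  79  89  98 177 226 233 233 233 234 234 234]
 [ 25  36  48  53  63  68  80  88  90  97 178 226 234 233 233 234 234 234]
 [ 51  61  69  68  70  68  82  88  90  97 177 227 234 233 234 234 234 234]
 [ 67  68  69  68  68  69  81  86  91  98 177 226 234 233 234 234 234 234]
 [ 68  68  68  68  69  64  79  88  89  97 164 222 233 234 234 2
[... 1395 characters left out ...]
 131 132 136 148 186 195 187 180 154 137]]
[[0.0, -0.08, -0.27], [0.0, -0.07, -0.28], [0.0, -0.06, -0.28], [0.0, -0.04, -0.28], [0.0, -0.03, -0.29], [0.0, -0.02, -0.29], [0.0, -0.01, -0.29], [0.0, 0.01, -0.29], [0.0, 0.02, -0.29], [0.0, 0.03, -0.29], [0.0, 0.05, -0.28], [0.0, 0.06, -0.28], [0.0, 0.07, -0.28], [0.0, 0.09, -0.27], [0.0, 0.1, -0.27], [0.0, 0.11, -0.26], [0.0, 0.12, -0.26], [0.0, 0.13, -0.25], [0.0, 0.15, -0.25], [-0.0, 0.16, -0.24], [-0.0, 0.17, -0.23], [-0.0, 0.18, -0.22], [-0.0, 0.19, -0.22], [-0.0, 0.2, -0.21], [-0.0, 0.21, -0.2], [-0.0, 0.22, -0.19], [-0.0, 0.22, -0.18], [-0.0, 0.23, -0.17], [-0.0, 0.24, -0.16], [-0.0, 0.25, -0.15], [-0.0, 0.25, -0.13], [-0.0, 0.26, -0.12]]
```

Call:
{"op": "jog_arm", "data": {"moves": [0,0.02,0.07,0,0,0,0.05,0,0.02,0.07,0,0,0,0.05,0,0.02,0.07,0,0,0,0.05,0,0,0,0,0,0,0.05,0,0,0,0,0,0,0.05,0,0,0,0,0,0,0.05,0,0,0,0,0,0,0.05,0,0,0,0,0,0,0.05]}}

```text
t: 34.85
eef_pos: [0.5709, 0.1895, 0.1674]
tool_rot: [-0.0, 0.928, 0.374, 0.0]
contact_force: [-7.8, -1.5, 22.9]
gripper_width: 0.149
grasp_force: 72.6
```

```bash
python3 lev.py
```

```text
press -81.99408894353184 107.89503374524459 167.37184179191604 lever est by angle 1.5011197411693127 radius 0.12532420455641308 F px,py,z -4.310215594316864 -6.645992340309712 22.914966079724557 0.14935836800952457
```

The force has risen to 23 N at the lower stop, so the lever is fully down. Easing it back up slowly along the arc.

Call:
{"op": "jog_arm", "data": {"moves": [0,-0.08,-0.27,0,0,0,0.05,0,-0.07,-0.28,0,0,0,0.05,0,-0.06,-0.28,0,0,0,0.05,0,-0.04,-0.28,0,0,0,0.05,0,-0.03,-0.29,0,0,0,0.05,0,-0.02,-0.29,0,0,0,0.05,0,-0.01,-0.29,0,0,0,0.05,0,0.01,-0.29,0,0,0,0.05]}}

```text
t: 35.52
eef_pos: [0.5663, 0.1941, 0.2096]
tool_rot: [-0.002, 0.927, 0.374, -0.001]
contact_force: [2.6, 6.1, 1.0]
gripper_width: 0.145
grasp_force: 67.9
```

```bash
python3 lev.py
```

```text
press -88.54201532756481 107.70679720834077 209.57771945360616 lever est by angle 1.156495709360895 radius 0.12357200476875635 F px,py,z -2.5880167787423627 6.148440718649756 1.005260879125586 0.14457260934859106
```

Call:
{"op": "jog_arm", "data": {"moves": [0,0.02,-0.29,0,0,0,0.05,0,0.03,-0.29,0,0,0,0.05,0,0.05,-0.28,0,0,0,0.05,0,0.06,-0.28,0,0,0,0.05,0,0.07,-0.28,0,0,0,0.05,0,0.09,-0.27,0,0,0,0.05,0,0.1,-0.27,0,0,0,0.05,0,0.11,-0.26,0,0,0,0.05]}}

```text
t: 36.18
eef_pos: [0.5716, 0.1883, 0.2536]
tool_rot: [-0.003, 0.927, 0.375, -0.002]
contact_force: [-2.8, 9.1, 2.9]
gripper_width: 0.151
grasp_force: 64.3
```

```bash
python3 lev.py
```

```text
press -80.69472318267879 107.60017874584248 253.6476373067772 lever est by angle 0.7912247358116525 radius 0.1228612879761948 F px,py,z -8.496590177201114 4.290543359160637 2.8733206667238766 0.15134700280426602
```

Call:
{"op": "jog_arm", "data": {"moves": [0,0.12,-0.26,0,0,0,0.05,0,0.13,-0.25,0,0,0,0.05,0,0.15,-0.25,0,0,0,0.05,0,0.16,-0.24,0,0,0,0.05,0,0.17,-0.23,0,0,0,0.05,0,0.18,-0.22,0,0,0,0.05,0,0.19,-0.22,0,0,0,0.05,0,0.2,-0.21,0,0,0,0.05]}}

```text
t: 36.85
eef_pos: [0.5862, 0.173, 0.2923]
tool_rot: [-0.005, 0.926, 0.377, -0.004]
contact_force: [-19.4, 11.8, 20.2]
gripper_width: 0.149
grasp_force: 62.7
```

```bash
python3 lev.py
```

```text
press -59.556159160312774 107.53489802890581 292.3002589330703 lever est by angle 0.43226131272931956 radius 0.12385842185539385 F px,py,z -21.9573995858622 -5.853401604815083 20.17192470099327 0.14875995368085004
```

Call:
{"op": "jog_arm", "data": {"moves": [0,0.21,-0.2,0,0,0,0.05,0,0.22,-0.19,0,0,0,0.05,0,0.22,-0.18,0,0,0,0.05,0,0.23,-0.17,0,0,0,0.05,0,0.24,-0.16,0,0,0,0.05,0,0.25,-0.15,0,0,0,0.05,0,0.2,-0.1,0,0,0,0.05,0,0,0,0,0,0,0.05]}}

```text
t: 37.52
eef_pos: [0.6096, 0.1483, 0.3202]
tool_rot: [-0.003, 0.927, 0.376, -0.002]
contact_force: [-23.8, 2.8, 39.6]
gripper_width: 0.148
grasp_force: 65.3
```

```bash
python3 lev.py
```

```text
press -25.57391335502448 107.3171720364868 320.2440563998844 lever est by angle 0.07503882950929097 radius 0.12377850496432503 F px,py,z -18.48258705343545 -15.234043582338067 39.59985452307442 0.14809664993657276
```

Call:
{"op": "jog_arm", "data": {"moves": [0,0.03,-0.06,0,0,0,0.05,0,0.03,-0.06,0,0,0,0.05,0,0.05,-0.06,0,0,0,0.05,0,0.05,-0.06,0,0,0,0.05,0,0.05,-0.04,0,0,0,0.05,0,0.05,-0.02,0,0,0,0.05,0,0,0,0,0,0,0.05,0,0,0,0,0,0,0.05]}}

```text
t: 38.18
eef_pos: [0.6137, 0.1437, 0.3239]
tool_rot: [-0.003, 0.927, 0.375, -0.002]
contact_force: [-16.2, 3.0, 28.3]
gripper_width: 0.147
grasp_force: 63.8
```

```bash
python3 lev.py
```

```text
press -19.366893330910134 107.0775977975427 323.9040588766347 lever est by angle 0.016975136391224943 radius 0.12414195522946264 F px,py,z -13.396278786069654 -9.609674713632163 28.254841236845863 0.1469292419335687
```

Call:
{"op": "jog_arm", "data": {"moves": [0,0.04,-0.05,0,0,0,0.05,0,0.04,-0.05,0,0,0,0.05,0,0.04,-0.05,0,0,0,0.05,0,0.02,-0.04,0,0,0,0.05,0,0,-0.03,0,0,0,0.05,0,0,0,0,0,0,0.05,0,0,0,0,0,0,0.05,0,0,0,0,0,0,0.05]}}

```text
t: 38.85
eef_pos: [0.616, 0.1412, 0.325]
tool_rot: [-0.003, 0.927, 0.375, -0.003]
contact_force: [-10.3, 6.6, 11.2]
gripper_width: 0.153
grasp_force: 63.4
```

```bash
python3 lev.py
```

```text
press -15.990448866286638 107.04997297101603 325.02381066147433 lever est by angle -0.011527073505351426 radius 0.12372018172323103 F px,py,z -11.880679900597318 -2.8466693067643654 11.178593387395654 0.15286653194307026
```

Call:
{"op": "jog_arm", "data": {"moves": [0,0,0,0,0,0,0.2,0,0,0,0,0,0,0.25,0,0,0,0,0,0,0.35,0,0,0,0,0,0,0.5,0,0,0,0,0,0,0.65,0,0,0,0,0,0,0.65,0,0,0,0,0,0,0.65,0,0,0,0,0,0,0.65]}}

```text
t: 39.52
eef_pos: [0.6191, 0.1367, 0.3234]
tool_rot: [-0.0, 0.928, 0.373, -0.002]
contact_force: [0.4, 0.7, 0.5]
gripper_width: 0.654
grasp_force: 0.0
```

Call:
{"op": "jog_arm", "data": {"moves": [0,0,-0.2,0,0,0,0.65,0,0,-0.4,0,0,0,0.65,0,0,-0.5,0,0,0,0.65,0,0,-0.6,0,0,0,0.65,0,0,-0.6,0,0,0,0.65,0,0,-0.6,0,0,0,0.65,0,0,-0.6,0,0,0,0.65,0,0,-0.4,0,0,0,0.65]}}

```text
t: 40.18
eef_pos: [0.6198, 0.1372, 0.4039]
tool_rot: [-0.0, 0.928, 0.373, -0.001]
contact_force: [-0.0, 0.4, -0.0]
gripper_width: 0.655
grasp_force: 0.0
```

Call:
{"op": "jog_arm", "data": {"moves": [0,0,0,0,0,0,0.65,0,0,0,0,0,0,0.65,0,0,0,0,0,0,0.65,0,0,0,0,0,0,0.65,0,0,0,0,0,0,0.65,0,0,0,0,0,0,0.65,0,0,0,0,0,0,0.65,0,0,0,0,0,0,0.65]}}

```text
t: 40.85
eef_pos: [0.6193, 0.137, 0.4014]
tool_rot: [-0.0, 0.928, 0.373, -0.002]
contact_force: [0.6, 0.2, -0.6]
gripper_width: 0.648
grasp_force: 0.0
```

```bash
python3 - <<'E'
from plan import *
from station import read_camera
p,r,o=now();print(p,o["contact_force"])
c=read_camera("side")["color"];cv2.imwrite("pics/side9.png",c)
s0=cv2.imread("pics/side0.png");s7=cv2.imread("pics/side7.png")
def diff(a,b,x0,y0,x1,y1):return np.abs(a[y0:y1,x0:x1].astype(int)-b[y0:y1,x0:x1]).mean(2)
print("cassette vs after cover placed", diff(c,s7,276,218,292,238).max())
d=diff(c,s0,270,158,296,205);print("pad/ram region vs start max",diff(c,s0,279,195,290,206).max(),"handle",diff(c,s0,243,155,280,175).max(),"head/rod",diff(c,s0,280,160,288,180).max())
print(c.mean(2).astype(int)[194:206,278:292])
print(s0.mean(2).astype(int)[194:206,278:292])
E
```

```text
[0.61933663 0.13704219 0.40138967] [ 0.59699051  0.23427434 -0.56960915]
cassette vs after cover placed 5.333333333333333
pad/ram region vs start max 4.333333333333333 handle 5.0 head/rod 5.0
[[ 63  66  66  67  67  66  67  71 101 118  97  81  85  95]
 [ 63  64  64  64  66  71  77  82 154 180 136  96  95  99]
 [ 64  64  64  62  70  82  89  96 176 207 168 125 117 132]
 [ 67  67  67  65  79  86  89  96 163 218 218 197 189 202]
 [ 67  67  65  56  72  85  90  93 116 207 233 233 234 233]
 [ 67  68  60  40  52  72  79  74  50 178 229 233 233 233]
 [ 67  67  62  41  24  35  38  31  25 149 221 233 233 233]
 [ 67  68  67  47  23  17  18  13  65 173 225 232 232 233]
 [ 67  66  67  60  98 119 119 143 172 219 233 232 231 233]
 [ 67  66  68  66 157 202 209 225 232 232 232 232 231 231]
 [ 67  68  66  68 166 224 232 232 232 233 233 232 232 231]
 [ 67  67  66  67 165 224 232 232 233 233 233 232 232 232]]
[[ 61  63  64  65  65  64  66  68  99 116  95  80  84  94]
 [ 62  63  64  62  64  70  75  80 151 176 134  95  93  97]
 [ 63  61  62  62  68  79  87  93 172 203 164 122 113 129]
 [ 65  64  65  64  77  85  86  93 160 214 215 193 185 198]
 [ 65  66  63  55  70  84  88  91 113 203 230 231 230 231]
 [ 64  66  59  39  51  70  78  74  50 175 226 230 230 230]
 [ 66  66  61  38  23  32  37  33  22 146 218 230 230 230]
 [ 65  66  67  49  19  15  15  17  64 169 223 229 230 230]
 [ 65  66  65  58  96 117 117 140 170 216 230 229 229 230]
 [ 65  65  66  66 154 199 205 222 229 230 230 229 229 229]
 [ 65  65  66  67 162 221 230 230 229 230 230 229 229 229]
 [ 66  66  66  67 162 221 229 230 229 230 230 230 229 230]]
```

The cassette pixels match those from just after the cover was placed. The ram, handle and head match the starting picture, so the lever is home, and the gripper is clear. Handing in.

```bash
python3 -c "
from station import *
print(hand_in())"
```

```text
the job is handed in; nothing more can be done
None
```

The job is handed in, though the station gave no verdict: the cassette is stacked in the nest, the lever was pulled to its stop (force climbed to 23 N) and eased home, and the last camera check matched the earlier views.

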